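# Put the check weights back on their stand and lock it

### The job

Put the scale's steel check weights away on their round stand. First turn the stand's collar by its handle fully back to the open mark (dot); then lay every disc weight that is there flat on the plate in one tower on the plate's centre, the largest at the bottom and each smaller one on the next larger, all centred on one another; last, turn the collar fully to the locked mark (bar) so that the jaws close round the bottom weight. Leave the rolls and the jar where they stand.

Things in the scene. Friction and masses are not known exactly. Their poses are not given: they have to be found in the camera images.
- weight_stand: Fixed round stand for the weights. Foot 248 mm in diameter, 5 mm high; on it a flat plate 156 mm in diameter, top 20 mm above the table, ringed by a captive steel collar (180 mm across, top 18 mm up). Three jaws (14 mm wide, 9 mm high, 120 degrees apart) slide radially on the plate, driven by the collar. White marks on the foot: dot = open, bar = locked. Origin: centre of its underside.
- plate_centre (a point): Centre of the top face of the stand's plate, 20 mm above the table; the axis of the collar is the vertical through it.
- lock_collar (a joint): Turn of the collar about the vertical through plate_centre, rad; grows counter-clockwise seen from above. 0 = end stop at the open mark (jaws' inner faces 60 mm from the centre); 1.2 = end stop at the locked mark (36 mm from the centre). It stays where it is left; about 2 N at the handle turns it.
- collar_handle (a point): Top of the collar's handle: an upright round black post, 16 mm in diameter, 104 mm from the collar's axis, from 17 to 59 mm above the table (this point is the centre of its top, 59 mm up). It moves on a circle with the collar.
- weight_66: Loose plain steel disc weight, 66 mm in diameter, 14 mm thick, about 0.38 kg, both faces flat. Origin: centre of its underside, z along the disc's axis (up as it lies). The largest one, always there.
- weight_58: Loose plain steel disc weight, 58 mm in diameter, 14 mm thick, about 0.29 kg, both faces flat. Origin: centre of its underside, z along the disc's axis (up as it lies). Absent in some runs.
- weight_50: Loose plain steel disc weight, 50 mm in diameter, 14 mm thick, about 0.22 kg, both faces flat. Origin: centre of its underside, z along the disc's axis (up as it lies). Absent in some runs.
- weight_42: Loose plain steel disc weight, 42 mm in diameter, 14 mm thick, about 0.15 kg, both faces flat. Origin: centre of its underside, z along the disc's axis (up as it lies). Absent in some runs.
- weight_34: Loose plain steel disc weight, 34 mm in diameter, 14 mm thick, about 0.10 kg, both faces flat. Origin: centre of its underside, z along the disc's axis (up as it lies). Absent in some runs.
- weight_26: Loose plain steel disc weight, 26 mm in diameter, 14 mm thick, about 0.06 kg, both faces flat. Origin: centre of its underside, z along the disc's axis (up as it lies). Absent in some runs.
- label_roll: Bystander: white label roll standing flat, 68 mm in diameter, 40 mm high; origin under its centre. Leave it alone.
- tape_roll: Bystander: roll of brown tape lying flat, 104 mm in diameter, 48 mm high; origin under its centre. Leave it alone.
- red_cap_jar: Bystander: white jar with a red cap, 72 mm in diameter, 121 mm tall; origin under its centre. Leave it alone.
There are look-alikes about, which are no part of the job. Leave any pink or turquoise look-alike of the weight_66 alone.

How it is judged:
On the way, in this order (a step that is already met when the one before it is completed fails the run):
1. the collar is turned back to the open mark (within 0.1 rad) (value of joint lock_collar below 0.1 rad), for 0.2 s.
2. all the weights lie in one centred tower on the plate, largest at the bottom, either face up, released (horizontal distance between each of weight_66, weight_58, weight_50, weight_42, weight_34, weight_26 and plate_centre below 0.008 m and distance between weight_66 and plate_centre below 0.018 m and angle between the z axis of each of weight_66, weight_58, weight_50, weight_42, weight_34, weight_26 and the z axis of weight_stand, either way round below 0.06 rad and linear speed of each of weight_66, weight_58, weight_50, weight_42, weight_34, weight_26 below 0.02 m/s and contact force between each of weight_66, weight_58, weight_50, weight_42, weight_34, weight_26 and the fingers below 0.1 N and ((angle between weight_66's own z axis and vertical below 1.57 rad and z of weight_58 in the frame of weight_66 above 0.007 m) or (angle between weight_66's own z axis and vertical above 1.57 rad and z of weight_58 in the frame of weight_66 below 0.007 m)) and ((angle between weight_66's own z axis and vertical below 1.57 rad and z of weight_50 in the frame of weight_66 above 0.007 m) or (angle between weight_66's own z axis and vertical above 1.57 rad and z of weight_50 in the frame of weight_66 below 0.007 m)) and ((angle between weight_66's own z axis and vertical below 1.57 rad and z of weight_42 in the frame of weight_66 above 0.007 m) or (angle between weight_66's own z axis and vertical above 1.57 rad and z of weight_42 in the frame of weight_66 below 0.007 m)) and ((angle between weight_66's own z axis and vertical below 1.57 rad and z of weight_34 in the frame of weight_66 above 0.007 m) or (angle between weight_66's own z axis and vertical above 1.57 rad and z of weight_34 in the frame of weight_66 below 0.007 m)) and ((angle between weight_58's own z axis and vertical below 1.57 rad and z of weight_50 in the frame of weight_58 above 0.007 m) or (angle between weight_58's own z axis and vertical above 1.57 rad and z of weight_50 in the frame of weight_58 below 0.007 m)) and ((angle between weight_58's own z axis and vertical below 1.57 rad and z of weight_42 in the frame of weight_58 above 0.007 m) or (angle between weight_58's own z axis and vertical above 1.57 rad and z of weight_42 in the frame of weight_58 below 0.007 m)) and ((angle between weight_58's own z axis and vertical below 1.57 rad and z of weight_34 in the frame of weight_58 above 0.007 m) or (angle between weight_58's own z axis and vertical above 1.57 rad and z of weight_34 in the frame of weight_58 below 0.007 m)) and ((angle between weight_50's own z axis and vertical below 1.57 rad and z of weight_42 in the frame of weight_50 above 0.007 m) or (angle between weight_50's own z axis and vertical above 1.57 rad and z of weight_42 in the frame of weight_50 below 0.007 m)) and ((angle between weight_50's own z axis and vertical below 1.57 rad and z of weight_34 in the frame of weight_50 above 0.007 m) or (angle between weight_50's own z axis and vertical above 1.57 rad and z of weight_34 in the frame of weight_50 below 0.007 m)) and ((angle between weight_42's own z axis and vertical below 1.57 rad and z of weight_34 in the frame of weight_42 above 0.007 m) or (angle between weight_42's own z axis and vertical above 1.57 rad and z of weight_34 in the frame of weight_42 below 0.007 m)) and ((angle between weight_66's own z axis and vertical below 1.57 rad and z of weight_26 in the frame of weight_66 above 0.007 m) or (angle between weight_66's own z axis and vertical above 1.57 rad and z of weight_26 in the frame of weight_66 below 0.007 m)) and ((angle between weight_58's own z axis and vertical below 1.57 rad and z of weight_26 in the frame of weight_58 above 0.007 m) or (angle between weight_58's own z axis and vertical above 1.57 rad and z of weight_26 in the frame of weight_58 below 0.007 m)) and ((angle between weight_50's own z axis and vertical below 1.57 rad and z of weight_26 in the frame of weight_50 above 0.007 m) or (angle between weight_50's own z axis and vertical above 1.57 rad and z of weight_26 in the frame of weight_50 below 0.007 m)) and ((angle between weight_42's own z axis and vertical below 1.57 rad and z of weight_26 in the frame of weight_42 above 0.007 m) or (angle between weight_42's own z axis and vertical above 1.57 rad and z of weight_26 in the frame of weight_42 below 0.007 m)) and ((angle between weight_34's own z axis and vertical below 1.57 rad and z of weight_26 in the frame of weight_34 above 0.007 m) or (angle between weight_34's own z axis and vertical above 1.57 rad and z of weight_26 in the frame of weight_34 below 0.007 m))), for 0.2 s.
3. the collar is turned to the locked mark (value of joint lock_collar above 1.12 rad), for 0.2 s.
At the end, for the whole second after the job is handed in: Every weight present lies flat (within 0.06 rad) in one tower on the plate, each centre within 8 mm of the plate's centre, largest at the bottom and sizes falling upward (either face up), at rest and released; the collar stands at the locked mark (joint above 1.12 rad) (all of step 2 and value of joint lock_collar above 1.12 rad); the robot touches nothing.
It fails at once if the label roll is moved by more than 40 mm (distance of label_roll from where it was at the start of the episode above 0.04 m).
It fails at once if the tape roll is moved by more than 40 mm (distance of tape_roll from where it was at the start of the episode above 0.04 m).
It fails at once if the red cap jar is moved by more than 40 mm (distance of red_cap_jar from where it was at the start of the episode above 0.04 m).
Of weight_58, weight_50, weight_42, weight_34, weight_26 only 3 to 5 are there at a start; the rules pass over those that are not, and their reading is None.
At some moment in a run one of weight_34, weight_26 may be knocked a few centimetres aside while the robot is not near it.
Once in a run the grip may slacken for a moment while it holds something.
It also fails if it takes over 210 s, if anything falls off the work surface, if the arm or the gripper's body presses on something with over 40 N, if the wrist force passes 120 N, or if a joint passes its speed limit or range.

### The arm

A 6-joint arm with a two-finger parallel gripper is mounted at the origin on a cart in front of the work surface, level with it; the furniture and walls round the work are solid. World frame = base frame: x ahead of the robot, y to its left, z up, the work surface at z = 0. Lengths are in m, angles in rad, forces in N, time in s.
With the tool pointing down it reaches from about 0.275 to 0.725 m from the base axis. Payload 15.9 kg.
Tool frame: the origin (TCP) lies between the finger pads; the fingertips stand 22 mm ahead of it and the grasp point (between the pads) lies 3 mm ahead of it (ctrl.tip_reach is the distance from the TCP to the fingertips, in m); z points along the fingers, y is the direction in which the jaws open and shut (so a half turn about z gives the same grasp; the last joint's range is limited). The gripper opens to 85 mm and grips with 20 to 120 N. Pads are 22 mm wide; open, the fingers measure 114 mm over their backs; the gripper's body (76 mm by 85 mm) begins 54 mm behind the grasp point. The pads swing forward as they close: fully open they stand 13 mm farther back than shut.
Start: joints at [-1.151, 0.213, -0.034, 1.323, 0, 1.571], TCP at [0.204, -0.457, 0.214] pointing down, gripper open.
Joint ranges: [-2.98, 2.98], [-0.74, 1.72], [-1.14, 1.35], [-2.1, 2.04], [-1.57, 1.44], [-3.14, 3.14]. Speed limits (rad/s): [1.89, 1.89, 2.39, 2.57, 3.14, 3.14].

### API

Orientations are given as a unit quaternion [x, y, z, w].
In Python, from workcell import ctrl gives the robot as it stands.
- The arm moves only by the tool move_arm, never from a script. Its argument "rows" is text: rows parted by semicolons, each of 6 numbers parted by spaces: the shift along the world's x, y, z as a fraction of full scale, then the turn, a rotation vector about the world's x, y, z as a fraction of full scale. A call has 1 to 12 rows; each row is the pose to reach, as a shift and turn from the pose commanded when the call began; what a row does not reach only later rows make up. Full scale, the value 1, is 0.12 m for a shift and pi/2 rad for a turn. A row lasts 1/8 s, in which the tool goes at most 62.5 mm and 10.7 degrees, less where a joint would pass 70% of its speed; a pose out of reach is approached as far as the arm can. A call with a number of a shift or a turn outside -1 to 1 is refused whole. A call with a gripper value outside its range is refused whole. "gripper" is the opening, from -1 (shut) to 1 (fully open), set as the call begins (left out, the last holds). The fingers move at their own pace and stop on an object; "force" is the grip in N (left out, the last holds). Time passes only in rows, so rows that repeat a pose let the fingers close. It gives the time, the measured TCP pose, the force and the opening at its end, in the units of the state.
- ctrl.get_state(): the state, without advancing time (a new reading comes with each control period).
- ctrl.read_camera(name): name is "side" or "top" or "wrist"; returns the picture (480x640x3 uint8, blue, green, red); there is no depth.
- ctrl.camera_params(name): a dict with "mtx" (3x3 intrinsics, pixels), "k1" (the pictures are not rectified: a ray, as slopes to the right and down, at radius r is drawn at 1 + k1 r^2 times it, then the intrinsics apply), "eye" and "rotation" of the camera in the world; the wrist camera has in their place "mount" (4x4, takes a point from camera to tool coordinates, whose origin is the TCP and whose axes are the flange's). Camera axes: x right, y down, z forward; pixel columns grow to the right and rows downward; lengths in m; the calibration is good to about 2 mm. A picture is of the moment at which its call begins: read the wrist's pose just before it. camera_params takes no time and is no camera call.
- ctrl.sign_off(): hands the job in, once; it reports no verdict.
The state is a dict: "clock": time; "joint_positions": joint angles; "qvel": joint speeds; "effort": joint torques, N m; "tool_pos": TCP position; "ee_rot": TCP orientation; "contact_force": force on the tool from outside, world axes, zero at the start; "moment": the same for the moment, N m; "opening": finger opening in m.
Only numpy, scipy, OpenCV 4.12 (cv2) and the standard library are available. Lean on these libraries where they do the work, as an engineer would, in place of code of your own. Each camera call takes 0.05 s, during which the arm holds its last target.

## Working session

There is one attempt and no reset: what is moved stays moved. The work goes in short steps, Python scripts to look and compute and a tool call to move; the robot and the scene stay as the last step left them, time stands still between calls to the robot, and variables do not carry over. Pictures are saved under pics/ and viewed, and the job is handed in when it is done.

Besides the shell and the picture viewer there is one more tool, called after ">>>" by a JSON object that holds its "api" and its "payload". move_arm: Moves the arm, as the interface text tells. Shift numbers are shares of 0.12 m and turn numbers shares of pi/2 rad, none past 1 either way. Its arguments: {"type":"object","properties":{"rows":{"type":"string"},"gripper":{"type":"number"},"force":{"type":"number"}},"required":["rows"]}

```bash
mkdir -p pics; ls
python3 - <<'E'
from workcell import ctrl
import cv2
print(ctrl.get_state()); print(ctrl.tip_reach)
for n in ["top","side","wrist"]:
    print(n,ctrl.camera_params(n))
    cv2.imwrite(f"pics/{n}0.png",ctrl.read_camera(n))
E
```

```text
pics
{'clock': 0.0, 'joint_positions': array([-1.15098748e+00,  2.13333200e-01, -3.51147921e-02,  1.32347285e+00,
       -1.82695579e-05,  1.57082289e+00]), 'qvel': array([-0.00145969,  0.0007848 ,  0.0001449 ,  0.00035336,  0.00059188,
       -0.00017506]), 'effort': array([ 4.62577427e-04, -6.86160564e+01,  4.87115765e+01,  1.73691928e-02,
        1.30340641e-04,  5.32805757e-06]), 'tool_pos': array([ 0.20363431, -0.45624293,  0.21340553]), 'ee_rot': array([ 9.78053446e-01,  2.08353404e-01, -1.26096699e-04, -5.48009301e-04]), 'contact_force': array([ 0.87310078, -0.05334899,  0.44550672]), 'moment': array([ 0.0151282 , -0.05105513, -0.01085077]), 'opening': 0.08513874147808616}
0.022
top {'mtx': array([[542.07665265,   0.        , 311.78115874],
       [  0.        , 542.07665265, 244.54451762],
       [  0.        ,   0.        ,   1.        ]]), 'k1': -0.05576175074137393, 'eye': array([ 0.45501208, -0.03656679,  1.57265497]), 'rotation': array([ 0.71419901, -0.69910194,  0.01966799, -0.02809687])}
side {'mtx': array([[558.90150318,   0.        , 312.4944679 ],
       [  0.        , 558.90150318, 242.62664733],
       [  0.        ,   0.        ,   1.        ]]), 'k1': -0.17556846213282712, 'eye': array([0.58360064, 1.11593146, 0.74656527]), 'rotation': array([ 1.21562126e-02,  8.68300148e-01, -4.95890177e-01,  1.12485544e-04])}
wrist {'mtx': array([[338.40658153,   0.        , 318.23003211],
       [  0.        , 338.40658153, 234.35952088],
       [  0.        ,   0.        ,   1.        ]]), 'k1': -0.011643564578741362, 'mount': array([[ 6.43003340e-04, -9.59794103e-01, -2.80704232e-01,
         7.02432968e-02],
       [ 9.99999792e-01,  6.05996810e-04,  2.18632407e-04,
        -9.80146245e-04],
       [-3.97362255e-05, -2.80704314e-01,  9.59794294e-01,
        -1.60656442e-01],
       [ 0.00000000e+00,  0.00000000e+00,  0.00000000e+00,
         1.00000000e+00]])}
```

View pics/top0.png

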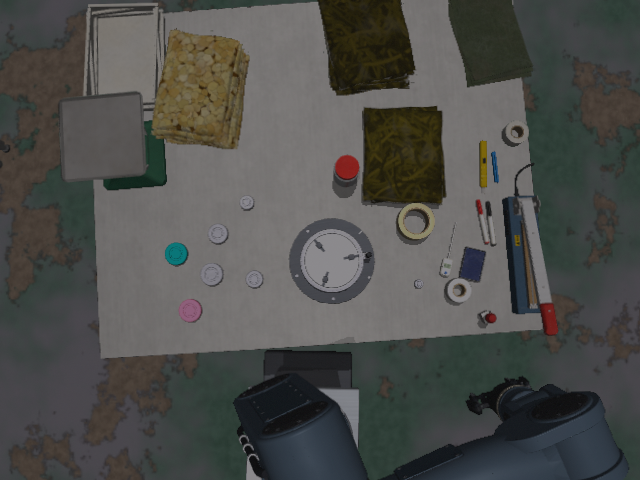

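View pics/side0.png

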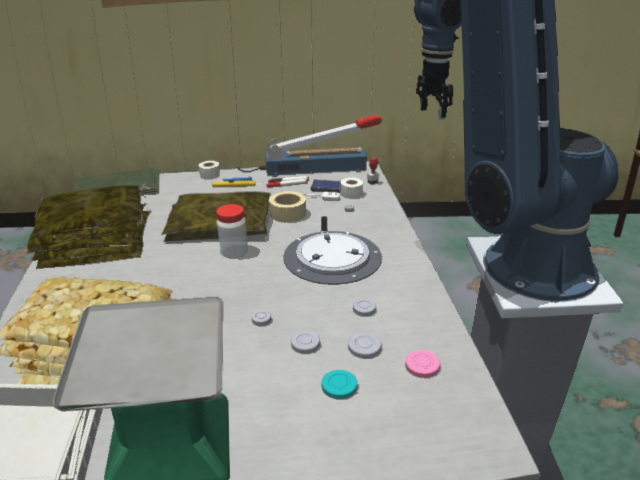

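View pics/wrist0.png

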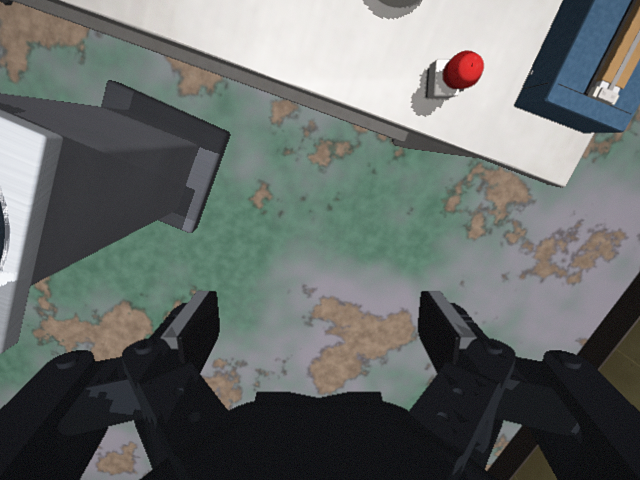

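The top view shows the stand at about (331,260) with its handle at (367,255). There are five steel discs, at (212,274), (218,234), (254,279), (247,202) and a small one at (419,284). The look-alikes are at (176,254) and (190,310). The bystanders are on the far and right side.

```bash
cat > h.py <<'E'
from workcell import ctrl
import numpy as np, cv2
from scipy.spatial.transform import Rotation as R
def cam(n,st=None):
    p=ctrl.camera_params(n)
    if n!="wrist": return p,R.from_quat(p['rotation']).as_matrix(),p['eye']
    T=R.from_quat(st['ee_rot']).as_matrix(); M=p['mount']
    return p,T@M[:3,:3],st['tool_pos']+T@M[:3,3]
def ray(n,uv,st=None):
    p,Rm,e=cam(n,st)
    d=cv2.undistortPoints(np.array(uv,float).reshape(-1,1,2),p['mtx'],np.array([p['k1'],0,0,0.])).reshape(-1,2)
    return e,np.c_[d,np.ones(len(d))]@Rm.T
def onz(n,uv,z,st=None):
    e,d=ray(n,uv,st)
    return e+d*((z-e[2])/d[:,2])[:,None]
def proj(n,X,st=None):
    p,Rm,e=cam(n,st); X=np.atleast_2d(np.array(X,float)); c=(X-e)@Rm
    return cv2.projectPoints(c,np.zeros(3),np.zeros(3),p['mtx'],np.array([p['k1'],0,0,0.]))[0].reshape(-1,2)
def near(n,xyz):pass
E
python3 - <<'E'
from h import *
im=cv2.imread('pics/top0.png')
for c in [(212,274),(218,234),(254,279),(247,202),(419,284),(176,254),(190,310)]:
    print(c,onz('top',[c],.014)[0].round(3))
print('stand',onz('top',[(331,260)],.02)[0].round(3),'handle',onz('top',[(367,255)],.059)[0].round(3))
for c in [(347,160),(416,221),(459,291),(347,165)]: print(c,onz('top',[c],.04)[0].round(3))
cv2.imwrite('pics/t0a.png',cv2.resize(im[180:340,150:310],(640,640),interpolation=cv2.INTER_CUBIC))
cv2.imwrite('pics/t0b.png',cv2.resize(im[180:340,280:500],(800,582),interpolation=cv2.INTER_CUBIC))
E
```

```text
(212, 274) [0.469 0.269 0.014]
(218, 234) [0.585 0.255 0.014]
(254, 279) [0.458 0.147 0.014]
(247, 202) [0.68  0.174 0.014]
(419, 284) [ 0.453 -0.327  0.014]
(176, 254) [0.525 0.376 0.014]
(190, 310) [0.364 0.329 0.014]
stand [ 0.517 -0.073  0.02 ] handle [ 0.531 -0.172  0.059]
(347, 160) [ 0.804 -0.113  0.04 ]
(416, 221) [ 0.632 -0.312  0.04 ]
(459, 291) [ 0.436 -0.435  0.04 ]
(347, 165) [ 0.789 -0.113  0.04 ]
```

View pics/t0b.png

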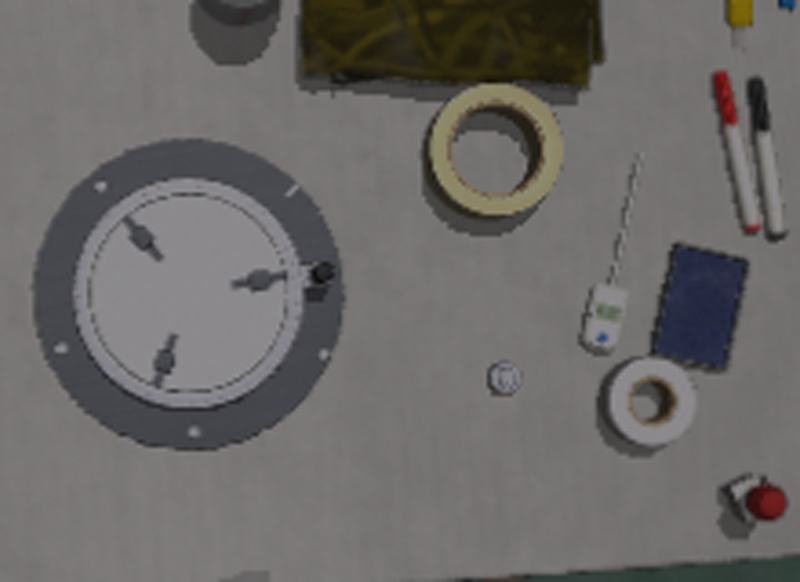

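View pics/t0a.png

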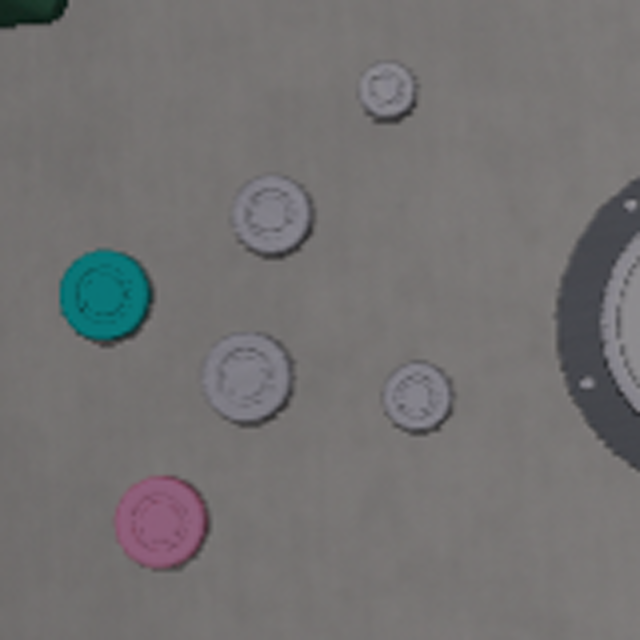

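```bash
cat >> h.py <<'E'
def disc(n,im,xy,r,z,st=None,show=None):
    """subpixel circle: sample radial edges round predicted centre, map to plane z, LSQ circle"""
    from scipy.optimize import least_squares
    g=cv2.GaussianBlur(cv2.cvtColor(im,cv2.COLOR_BGR2GRAY),(0,0),0.8).astype(np.float32)
    c=np.array(xy,float)
    for it in range(3):
        a=np.linspace(0,2*np.pi,90,endpoint=False); rr=np.linspace(.6*r,1.4*r,60) if it==0 else np.linspace(.8*r,1.2*r,60)
        P=c+np.stack([np.cos(a),np.sin(a)],1)[:,None]*rr[None,:,None]
        P3=np.concatenate([P,np.full(P.shape[:2]+(1,),z)],2).reshape(-1,3)
        uv=proj(n,P3,st).astype(np.float32).reshape(90,60,2)
        v=cv2.remap(g,uv[...,0],uv[...,1],cv2.INTER_LINEAR)
        d=np.gradient(v,axis=1); k=d[:,2:-2].argmin(1)+2
        pts=P[np.arange(90),k]
        f=lambda q:np.hypot(pts[:,0]-q[0],pts[:,1]-q[1])-q[2]
        s=least_squares(f,[*c,r],loss='soft_l1',f_scale=.001)
        c=s.x[:2]
    return s.x.round(4),float(np.median(abs(f(s.x))).round(5))
E
python3 - <<'E'
from h import *
im=cv2.imread('pics/top0.png')
for nm,c,r in [(66,(212,274),33),(58,(218,234),29),(50,(254,279),25),(42,(247,202),21),(26,(419,284),13)]:
    print(nm,disc('top',im,onz('top',[c],.014)[0][:2],r/1e3,.014))
# foot outer, dark mask
g=cv2.cvtColor(im,cv2.COLOR_BGR2HSV)
c0=onz('top',[(331,260)],.005)[0][:2]
b=255-im
print('foot',disc('top',b,c0,.124,.005)); print('collar',disc('top',im,c0,.09,.018))
E
```

```text
66 (array([0.4697, 0.2716, 0.03  ]), 0.00044)
58 (array([0.5874, 0.2574, 0.0262]), 0.00059)
50 (array([0.4583, 0.1477, 0.0223]), 0.00049)
42 (array([0.6804, 0.1765, 0.0188]), 0.00058)
26 (array([ 0.4547, -0.3261,  0.011 ]), 0.00028)
foot (array([ 0.516 , -0.0742,  0.1241]), 0.00047)
collar (array([ 0.5168, -0.0743,  0.0902]), 0.00056)
```

>>> {"api": "move_arm", "payload": {"rows": "0.5 0.5 0 0 0 0.12; 1 1 0 0 0 0.24; 1 1 0 0 0 0.36", "gripper": 0.2, "force": 40}}

```text
clock: 0.52
tool_pos: [0.3249, -0.3348, 0.2138]
ee_rot: [0.88, 0.475, 0.0, -0.0]
contact_force: [0.7, -0.8, -0.3]
opening: 0.0515
```

>>> {"api": "move_arm", "payload": {"rows": "0.5 0.5 0 0 0 0.1; 1 1 -0.2 0 0 0.2; 1 1 -0.2 0 0 0.31; 1 1 -0.2 0 0 0.31"}}

```text
clock: 1.02
tool_pos: [0.4449, -0.2142, 0.1888]
ee_rot: [0.74, 0.673, -0.0, -0.001]
contact_force: [-0.6, -0.1, -0.8]
opening: 0.0513
```

Run:
```python
from h import *
st=ctrl.get_state(); im=ctrl.read_camera('wrist'); cv2.imwrite('pics/w1.png',im)
print(st['clock'],st['tool_pos'],R.from_quat(st['ee_rot']).as_euler('zyx',degrees=True),st['joint_positions'].round(2),st['opening'])
```

```text
1.025 [ 0.44491335 -0.21418961  0.18880066] [-8.45341423e+01 -8.12278894e-02 -1.79937495e+02] [-0.45  0.21 -0.1   1.26  0.    1.22] 0.05125167975001449
```

View pics/w1.png

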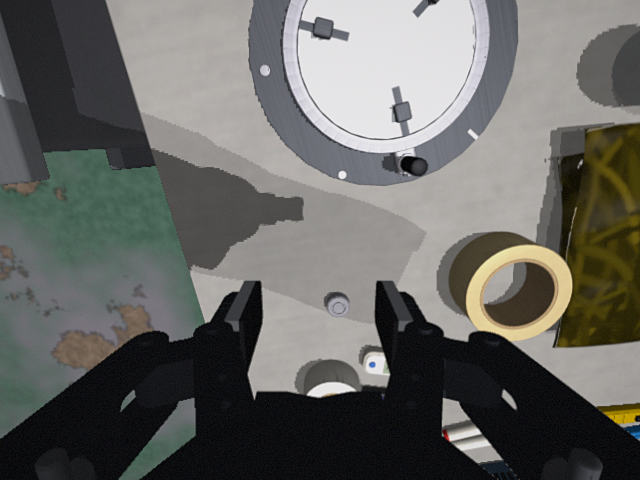

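Run:
```python
from h import *
st=ctrl.get_state(); im=cv2.imread('pics/w1.png')
h=onz('wrist',[(419,166)],.059,st)[0]
c=np.array([.5163,-.0743]); d=h[:2]-c
print(h,np.hypot(*d),np.degrees(np.arctan2(d[1],d[0])))
for p in [(265,70),(342,174),(473,134)]:
    q=onz('wrist',[p],.005,st)[0][:2]-c; print(np.hypot(*q),np.degrees(np.arctan2(q[1],q[0])))
print(disc('wrist',im,c,.09,.018,st), disc('wrist',255-im,c,.124,.005,st))
print(disc('wrist',im,(.4547,-.3261),.013,.014,st))
```

```text
[ 0.53206802 -0.17700669  0.059     ] 0.10391002792394811 -81.2718251875515
0.11058798352041253 -176.79595374078326
0.11870189876076287 -113.11202058756702
0.11822778969894789 -44.54811424254047
(array([ 0.5109, -0.1007,  0.0798]), 0.00719) (array([ 0.5119, -0.108 ,  0.1077]), 0.00799)
(array([ 0.4535, -0.326 ,  0.0116]), 0.00034)
```

>>> {"api": "move_arm", "payload": {"rows": "0.45 0.2 -0.2 0 0 0; 0.726 0.31 -0.5 0 0 0; 0.726 0.31 -0.8 0 0 0; 0.726 0.31 -1 0 0 0; 0.726 0.31 -1 0 0 0"}}

```text
clock: 1.7
tool_pos: [0.5293, -0.1799, 0.0687]
ee_rot: [0.743, 0.669, -0.001, -0.001]
contact_force: [0.0, -0.4, 0.9]
opening: 0.0513
```

Run:
```python
from h import *
st=ctrl.get_state(); im=ctrl.read_camera('wrist'); cv2.imwrite('pics/w2.png',im)
print(st['clock'],st['tool_pos'],st['contact_force'])
```

```text
1.7 [ 0.52925326 -0.17993814  0.06871158] [ 0.0429204  -0.39089656  0.8757835 ]
```

View pics/w2.png

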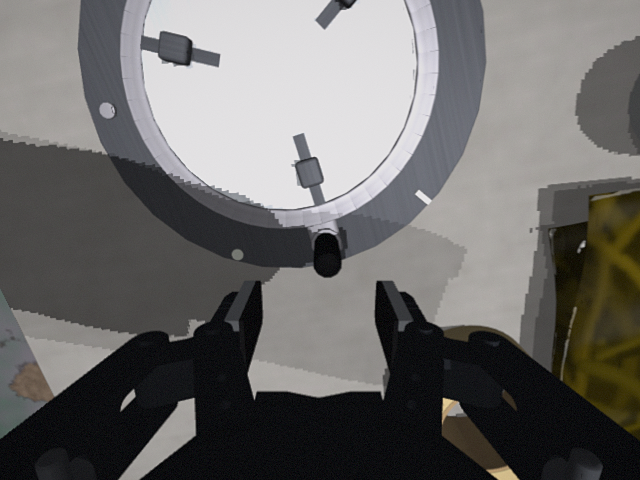

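Run:
```python
from h import *
st=ctrl.get_state(); 
for z in [.02,.04,.047,.059,.07]: print(z,proj('wrist',[*st['tool_pos'][:2],z],st), proj('wrist',[.532,-.177,z],st))
```

```text
0.02 [[320.32804891 248.90014058]] [[322.54119768 244.07475273]]
0.04 [[320.47382736 259.60666038]] [[322.89764932 254.37342035]]
0.047 [[320.53156124 263.8477554 ]] [[323.0389066  258.45533865]]
0.059 [[320.64026066 271.83413342]] [[323.30499828 266.14566185]]
0.07 [[320.75246756 280.08011721]] [[323.57986503 274.09104833]]
```

>>> {"api": "move_arm", "payload": {"rows": "0.02 0.02 -0.06 0 0 0; 0.025 0.022 -0.12 0 0 0; 0.025 0.022 -0.12 0 0 0"}}

```text
clock: 2.12
tool_pos: [0.5337, -0.1766, 0.0552]
ee_rot: [0.742, 0.67, -0.0, -0.0]
contact_force: [0.3, 0.1, 0.0]
opening: 0.0511
```

>>> {"api": "move_arm", "payload": {"rows": "0 0 0 0 0 0; 0 0 0 0 0 0; 0 0 0 0 0 0; 0 0 0 0 0 0", "gripper": -1, "force": 30}}

```text
clock: 2.62
tool_pos: [0.5339, -0.1767, 0.0556]
ee_rot: [0.742, 0.67, 0.0, 0.0]
contact_force: [-0.2, -0.2, 0.0]
opening: -0.0001
```

Run:
```python
from h import *
st=ctrl.get_state(); im=ctrl.read_camera('wrist'); cv2.imwrite('pics/w3.png',im)
cv2.imwrite('pics/s3.png',cv2.resize(ctrl.read_camera('side')[150:330,250:450],(800,720)[0:1]+(600,)))
print(st['clock'],st['tool_pos'],st['contact_force'],proj('wrist',[.532,-.177,.059],st))
```

```text
2.625 [ 0.53392479 -0.17674687  0.0555815 ] [-0.24873111 -0.21286466  0.00837716] [[317.05740962 283.80136806]]
```

View pics/w3.png

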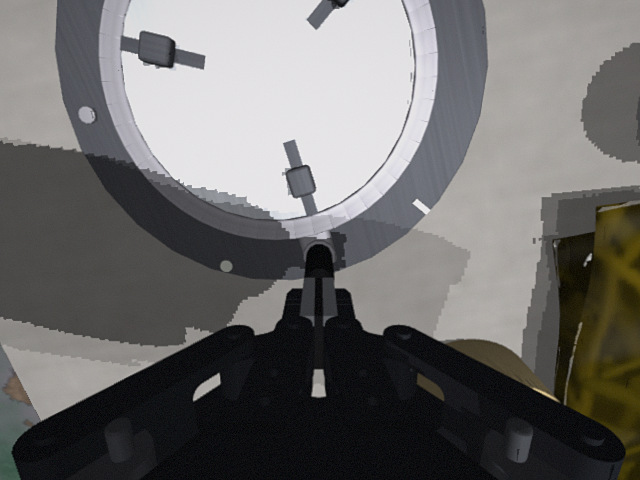

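View pics/s3.png

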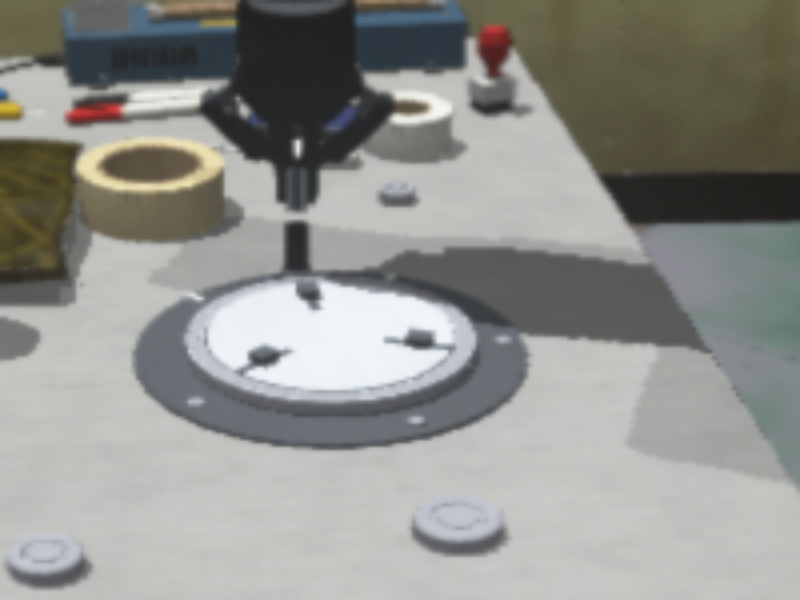

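Run:
```python
from h import *
st=ctrl.get_state(); p=st['tool_pos']
for dz in [0,.01,.022,.03]: print(dz,'side',proj('side',p-[0,0,dz]),'wrist',proj('wrist',p-[0,0,dz],st))
for z in [.017,.059]: print('post side',proj('side',[.532,-.177,z]),'wrist',proj('wrist',[.532,-.177,z],st))
im=cv2.imread('pics/w3.png'); cv2.imwrite('pics/w3z.png',cv2.resize(im[210:410,230:410],(720,600)[:1]+(600,),interpolation=cv2.INTER_CUBIC)*1)
```

```text
0 side [[324.31759028 218.7863173 ]] wrist [[320.75169071 280.21722571]]
0.01 side [[324.32426876 222.13974268]] wrist [[320.63438331 272.66678466]]
0.022 side [[324.33202785 226.13438003]] wrist [[320.50878338 264.58409756]]
0.03 side [[324.33704862 228.77968801]] wrist [[320.43294552 259.7044804 ]]
post side [[325.0548575  231.52795091]] wrist [[317.36249004 255.53439237]]
post side [[325.03799585 217.56231075]] wrist [[317.09419858 283.80729235]]
```

View pics/w3z.png

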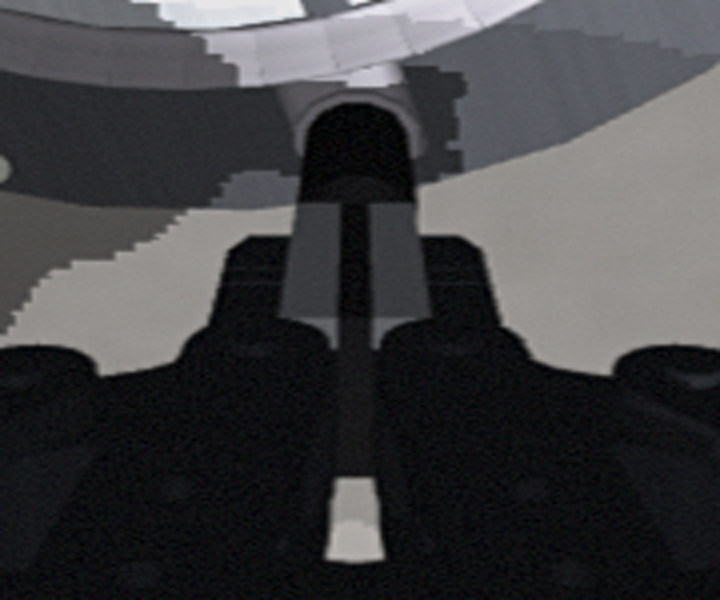

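Run:
```python
from h import *
st=ctrl.get_state(); p=st['tool_pos']
T=R.from_quat(st['ee_rot']).as_matrix()
def tri(a,ua,b,ub):
    e1,d1=ray(a,[ua],st);e2,d2=ray(b,[ub],st);d1=d1[0];d2=d2[0]
    s=np.linalg.lstsq(np.c_[d1,-d2],e2-e1,rcond=None)[0]
    q1=e1+s[0]*d1;q2=e2+s[1]*d2; return (q1+q2)/2,np.linalg.norm(q1-q2)
q,g=tri('side',(324.5,212.4),'wrist',(319,277)); print(q,g,T.T@(q-p))
for x in [-.011,0,.011]: print([proj('wrist',p+T@[x,0,z],st)[0].round(0) for z in (-.02,-.01,0,.01,.022)])
for th in (-113.1,-44.5): print(proj('wrist',[.5163+.1187*np.cos(np.radians(th)),-.0743+.1187*np.sin(np.radians(th)),.005],st))
print(ctrl.tip_reach,cam('wrist',st)[2])
```

```text
[ 0.53407852 -0.16384166  0.08110148] 0.0003649408415581618 [ 0.01287017 -0.00113637 -0.0255656 ]
[array([321., 319.]), array([321., 309.]), array([321., 300.]), array([321., 291.]), array([320., 282.])]
[array([321., 298.]), array([321., 289.]), array([321., 280.]), array([321., 273.]), array([321., 265.])]
[array([321., 276.]), array([321., 268.]), array([321., 260.]), array([321., 254.]), array([321., 246.])]
[[225.94039531 267.29105098]]
[[421.95180545 210.17113929]]
0.022 [ 0.53994245 -0.10548213  0.21619006]
```

Run:
```python
from h import *
im=ctrl.read_camera('side'); cv2.imwrite('pics/s4.png',cv2.resize(im[180:240,290:360],(700,600),interpolation=cv2.INTER_NEAREST))
```

```text
(no output)
```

View pics/s4.png

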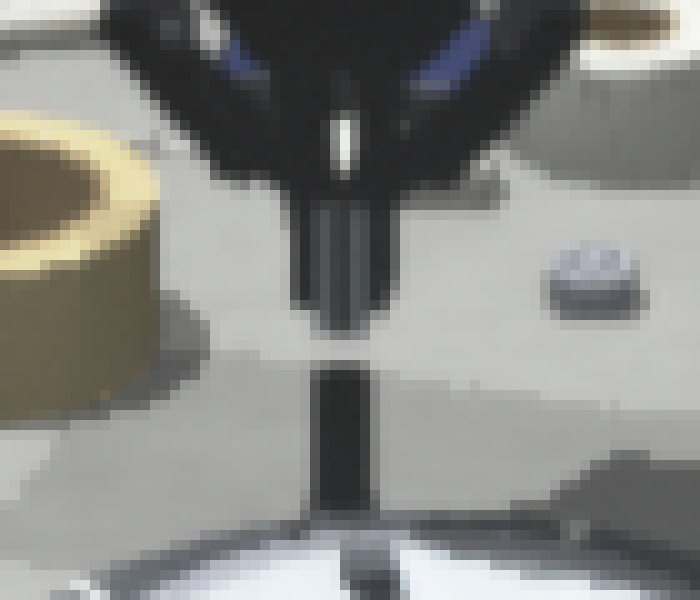

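>>> {"api": "move_arm", "payload": {"rows": "0 0 0 0 0 0; 0 0 0 0 0 0; 0 0 -0.05 0 0 0; 0 0 -0.12 0 0 0; 0 0 -0.2 0 0 0; 0 0 -0.2 0 0 0", "gripper": 0.2}}

```text
clock: 3.52
tool_pos: [0.5332, -0.1765, 0.0304]
ee_rot: [0.742, 0.67, -0.0, -0.001]
contact_force: [1.1, -0.4, 0.3]
opening: 0.0515
```

```bash
cat > snap.py <<'E'
import sys
from h import *
n,f=sys.argv[1],sys.argv[2]
st=ctrl.get_state(); im=ctrl.read_camera(n)
if len(sys.argv)>3:
    a=list(map(int,sys.argv[3].split(','))); im=im[a[1]:a[3],a[0]:a[2]]
    s=min(800/im.shape[1],600/im.shape[0]); im=cv2.resize(im,None,fx=s,fy=s,interpolation=cv2.INTER_NEAREST)
cv2.imwrite(f'pics/{f}.png',im)
print(round(st['clock'],2),st['tool_pos'].round(4),'yaw',R.from_quat(st['ee_rot']).as_euler('zyx',degrees=True).round(1),st['contact_force'].round(1),round(st['opening'],4),st['joint_positions'].round(2))
E
python3 snap.py side s5 280,170,370,250; python3 snap.py wrist w5
```

```text
3.52 [ 0.5332 -0.1765  0.0304] yaw [-8.42e+01 -1.00e-01 -1.80e+02] [ 1.1 -0.4  0.3] 0.0515 [-0.32  0.44 -0.2   0.94 -0.    1.35]
3.58 [ 0.5335 -0.1766  0.031 ] yaw [-8.42e+01 -1.00e-01 -1.80e+02] [ 1.2 -0.1  0.3] 0.0511 [-0.32  0.44 -0.2   0.94  0.    1.35]
```

View pics/s5.png

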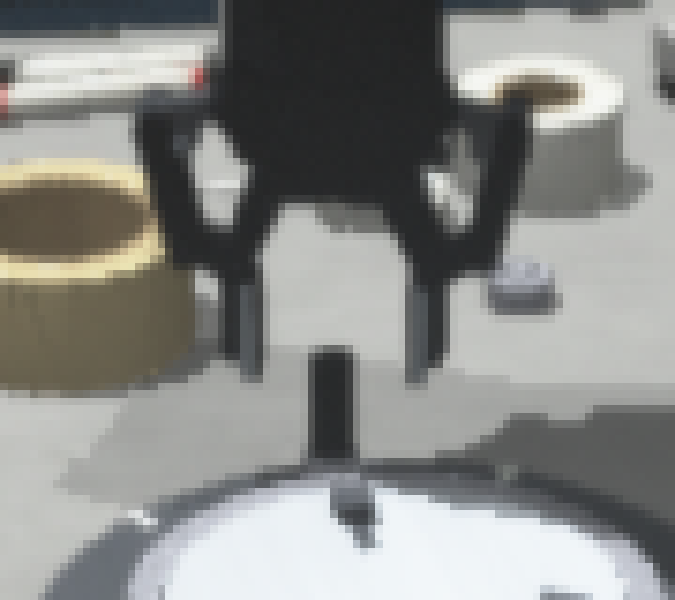

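View pics/w5.png

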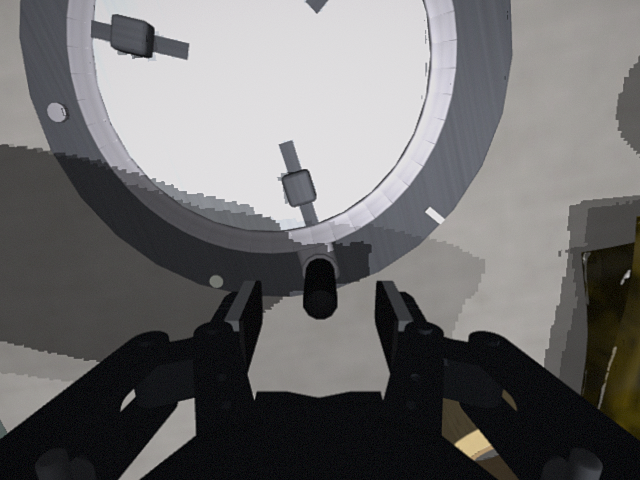

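>>> {"api": "move_arm", "payload": {"rows": "0 0 -0.07 0 0 0; 0 0 -0.14 0 0 0; 0 0 -0.14 0 0 0"}}

```text
clock: 4.0
tool_pos: [0.5333, -0.1765, 0.0138]
ee_rot: [0.742, 0.67, -0.0, -0.001]
contact_force: [0.8, 0.0, -0.6]
opening: 0.051
```

>>> {"api": "move_arm", "payload": {"rows": "0 0 0 0 0 0; 0 0 0 0 0 0; 0 0 0 0 0 0", "gripper": -1}}

```text
clock: 4.38
tool_pos: [0.5341, -0.1768, 0.015]
ee_rot: [0.742, 0.67, 0.0, 0.0]
contact_force: [-0.0, 0.1, 2.2]
opening: 0.0149
```

```bash
python3 snap.py side s6 280,170,370,250
```

```text
4.38 [ 0.5341 -0.1768  0.015 ] yaw [-84.2   0.  180. ] [-0.   0.1  2.2] 0.0149 [-0.32  0.45 -0.22  0.9  -0.    1.35]
```

View pics/s6.png

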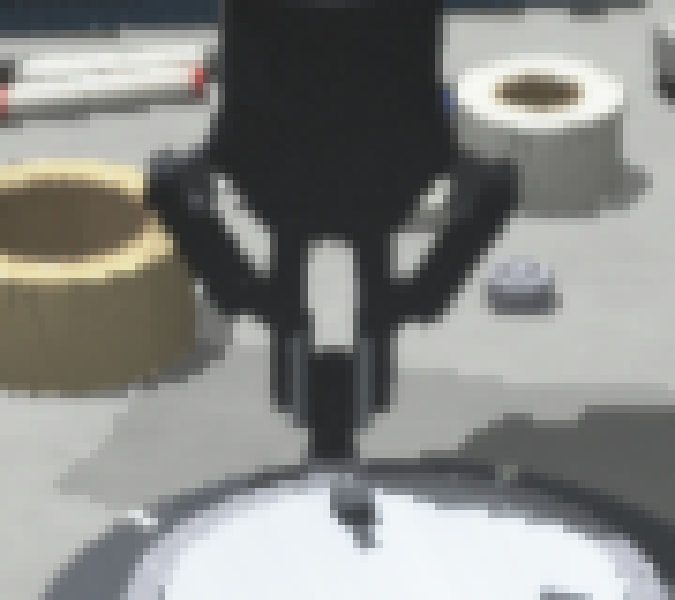

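>>> {"api": "move_arm", "payload": {"rows": "-0.065 -0.007 0 0 0 -0.05; -0.131 -0.01 0 0 0 -0.097; -0.19 -0.008 0 0 0 -0.14; -0.252 -0.002 0 0 0 -0.186; -0.31 0.008 0 0 0 -0.23; -0.37 0.023 0 0 0 -0.274; -0.43 0.042 0 0 0 -0.32; -0.49 0.068 0 0 0 -0.369; -0.49 0.068 0 0 0 -0.369; -0.49 0.068 0 0 0 -0.369; -0.49 0.068 0 0 0 -0.369"}}

```text
clock: 5.8
tool_pos: [0.4767, -0.1697, 0.0152]
ee_rot: [0.903, 0.43, 0.001, 0.002]
contact_force: [8.6, -6.9, -6.1]
opening: 0.0146
```

```bash
python3 snap.py top t7 270,190,390,320; python3 snap.py wrist w7
```

```text
5.8 [ 0.4767 -0.1697  0.0152] yaw [-51.    0.2 179.9] [ 8.6 -6.9 -6.1] 0.0146 [-0.34  0.35 -0.38  0.84 -0.    1.91]
5.85 [ 0.4767 -0.1697  0.0152] yaw [-51.    0.2 179.9] [ 8.5 -8.3 -6. ] 0.0148 [-0.34  0.35 -0.38  0.84 -0.    1.91]
```

View pics/w7.png

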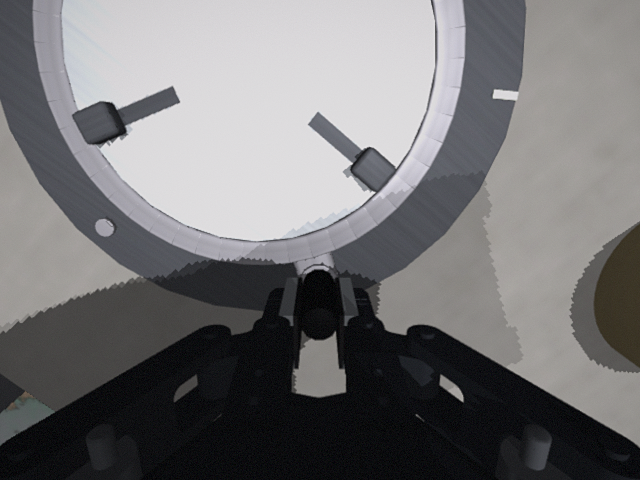

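>>> {"api": "move_arm", "payload": {"rows": "0 0 0 0 0 0; 0 0 0 0 0 0; 0 0 0.3 0 0 0; 0 0 0.7 0 0 0; 0 0 1 0 0 0; 0 0.4 1 0 0 0.11; 0 0.8 1 0 0 0.22; 0 1 1 0 0 0.33", "gripper": 0.2}}

```text
clock: 6.9
tool_pos: [0.4747, -0.0466, 0.1348]
ee_rot: [0.76, 0.65, 0.0, -0.0]
contact_force: [0.2, 0.1, -0.1]
opening: 0.0512
```

>>> {"api": "move_arm", "payload": {"rows": "0 0.5 0 0 0 0.11; 0 1 0 0 0 0.223; 0 1 0 0 0 0.223", "gripper": 1}}

```text
clock: 7.28
tool_pos: [0.4746, 0.0749, 0.1347]
ee_rot: [0.635, 0.773, 0.0, -0.0]
contact_force: [0.4, -0.1, -0.7]
opening: 0.0852
```

>>> {"api": "move_arm", "payload": {"rows": "0 0.5 0 0 0 0; 0 1 0 0 0 0; 0 1 0 0 0 0"}}

```text
clock: 7.65
tool_pos: [0.4748, 0.194, 0.1344]
ee_rot: [0.637, 0.771, 0.0, -0.0]
contact_force: [0.2, -0.8, -0.6]
opening: 0.0856
```

>>> {"api": "move_arm", "payload": {"rows": "-0.05 0.4 0 0 0 0; -0.06 0.68 0 0 0 0; -0.06 0.68 0 0 0 0"}}

```text
clock: 8.02
tool_pos: [0.4679, 0.2735, 0.1345]
ee_rot: [0.638, 0.77, -0.0, -0.0]
contact_force: [-0.3, 0.2, -0.3]
opening: 0.0853
```

```bash
python3 snap.py wrist w8;  python3 - <<'E'
from h import *
st=ctrl.get_state(); im=cv2.imread('pics/w8.png')
print(disc('wrist',im,(.4697,.2716),.033,.014,st),disc('wrist',im,(.5874,.2574),.029,.014,st))
E
```

```text
8.03 [0.4679 0.2735 0.1345] yaw [-100.8   -0.   180. ] [-0.3  0.2 -0.3] 0.0853 [ 0.53  0.33 -0.09  1.16 -0.    1.91]
(array([0.4698, 0.2722, 0.0315]), 0.00024) (array([0.5877, 0.2573, 0.0274]), 0.00026)
```

View pics/w8.png

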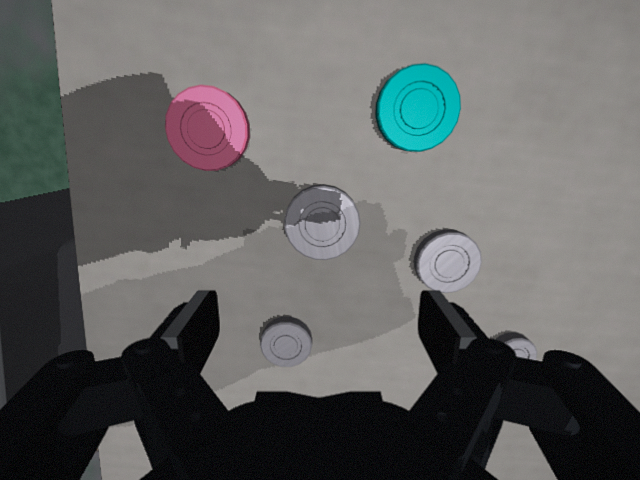

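>>> {"api": "move_arm", "payload": {"rows": "0.015 -0.011 -0.4 0 0 0; 0.015 -0.011 -0.8 0 0 0; 0.015 -0.011 -1 0 0 0; 0.015 -0.011 -1 0 0 0"}}

```text
clock: 8.57
tool_pos: [0.4688, 0.2694, 0.0134]
ee_rot: [0.639, 0.77, -0.002, -0.0]
contact_force: [-0.3, 1.2, 1.0]
opening: 0.0853
```

>>> {"api": "move_arm", "payload": {"rows": "0 0 -0.1 0 0 0; 0 0 -0.18 0 0 0; 0 0 -0.18 0 0 0; 0 0 -0.18 0 0 0"}}

```text
clock: 9.07
tool_pos: [0.4699, 0.2718, -0.0066]
ee_rot: [0.638, 0.77, 0.0, 0.0]
contact_force: [1.1, 0.8, 0.1]
opening: 0.0853
```

```bash
python3 snap.py side s9 310,290,430,380; python3 snap.py wrist w9
```

```text
9.07 [ 0.4699  0.2718 -0.0066] yaw [-100.7    0.  -180. ] [1.1 0.8 0.1] 0.0853 [ 0.52  0.44 -0.3   0.83 -0.    1.91]
9.12 [ 0.4699  0.2719 -0.0065] yaw [-100.7    0.  -180. ] [0.3 0.2 0.4] 0.0852 [ 0.52  0.44 -0.3   0.83  0.    1.91]
```

View pics/s9.png

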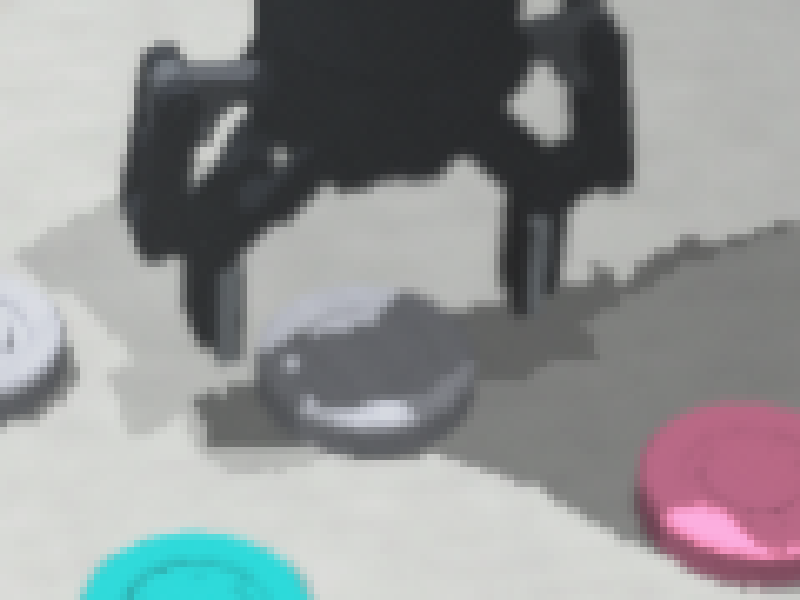

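View pics/w9.png

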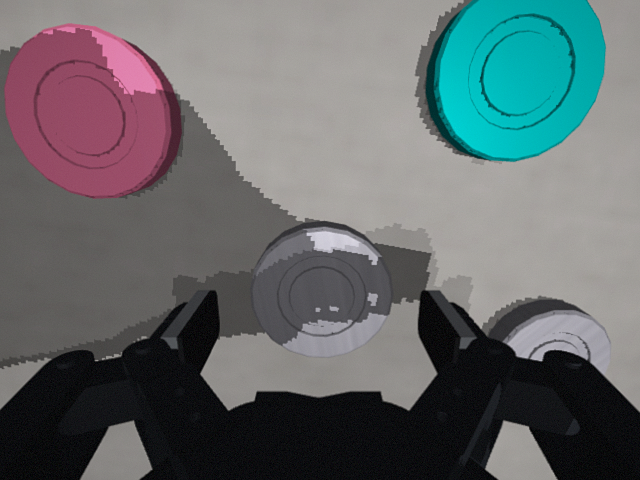

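```bash
cat >> h.py <<'E'
def zfrom(n,xy,v,st=None):
    from scipy.optimize import brentq
    return brentq(lambda z:proj(n,[*xy,z],st)[0,1]-v,-.05,.3)
E
python3 - <<'E'
from h import *
st=ctrl.get_state(); p=st['tool_pos'];T=R.from_quat(st['ee_rot']).as_matrix()
for s,v in ((.0445,343.5),(-.0445,290+310/6.67)):
  q=p+T@[.011,s,0]; q2=p+T@[0,s,0]
  print(proj('side',q), zfrom('side',q[:2],v), zfrom('side',q2[:2],v))
E
```

```text
[[344.86763699 358.14654171]] 0.031591930642790096 0.022331081164021348
[[387.78863583 351.23329246]] 0.03204070539181356 0.02303102883401054
```

>>> {"api": "move_arm", "payload": {"rows": "0 0 -0.08 0 0 0; 0 0 -0.145 0 0 0; 0 0 -0.145 0 0 0; 0 0 -0.145 0 0 0"}}

```text
clock: 9.68
tool_pos: [0.4697, 0.2717, -0.0243]
ee_rot: [0.638, 0.77, -0.0, -0.0]
contact_force: [0.2, 0.2, 0.2]
opening: 0.0854
```

```bash
python3 snap.py side s10 310,290,430,380; python3 snap.py wrist w10
```

```text
9.68 [ 0.4697  0.2717 -0.0243] yaw [-100.7   -0.   180. ] [0.2 0.2 0.2] 0.0854 [ 0.52  0.46 -0.32  0.79 -0.    1.91]
9.72 [ 0.4698  0.2718 -0.0242] yaw [-100.7    0.  -180. ] [-0.   0.6 -0.2] 0.0853 [ 0.52  0.46 -0.32  0.79 -0.    1.91]
```

View pics/s10.png

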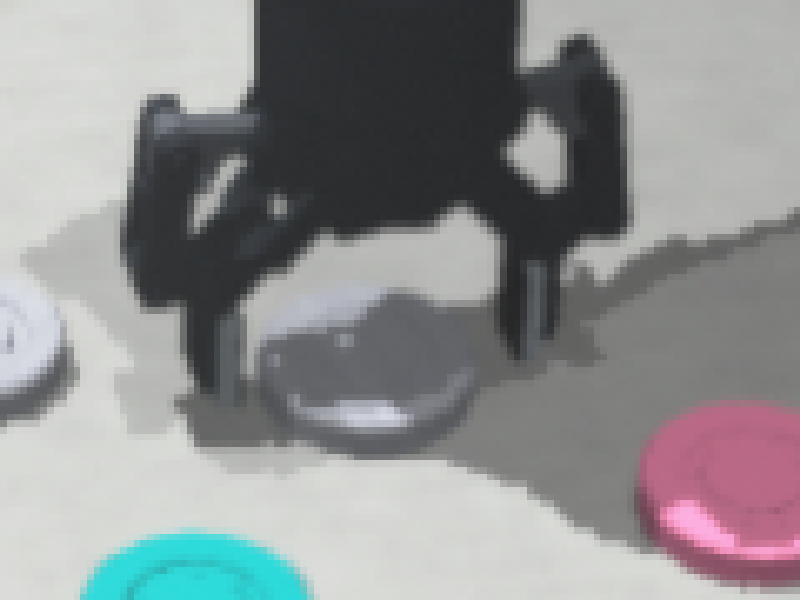

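>>> {"api": "move_arm", "payload": {"rows": "0 0 0 0 0 0; 0 0 0 0 0 0; 0 0 0 0 0 0; 0 0 0 0 0 0", "gripper": -1, "force": 60}}

```text
clock: 10.28
tool_pos: [0.4704, 0.2721, -0.0233]
ee_rot: [0.638, 0.77, 0.001, 0.0]
contact_force: [-0.8, -1.9, 13.6]
opening: 0.0639
```

```bash
python3 snap.py side s11 310,290,430,380; python3 snap.py wrist w11
```

```text
10.28 [ 0.4704  0.2721 -0.0233] yaw [-1.007e+02  1.000e-01 -1.800e+02] [-0.8 -1.9 13.6] 0.0639 [ 0.52  0.46 -0.32  0.79 -0.    1.91]
10.32 [ 0.4704  0.2721 -0.0233] yaw [-1.007e+02  1.000e-01 -1.800e+02] [-1.7 -1.9 13.1] 0.0639 [ 0.52  0.46 -0.32  0.79 -0.    1.91]
```

View pics/s11.png

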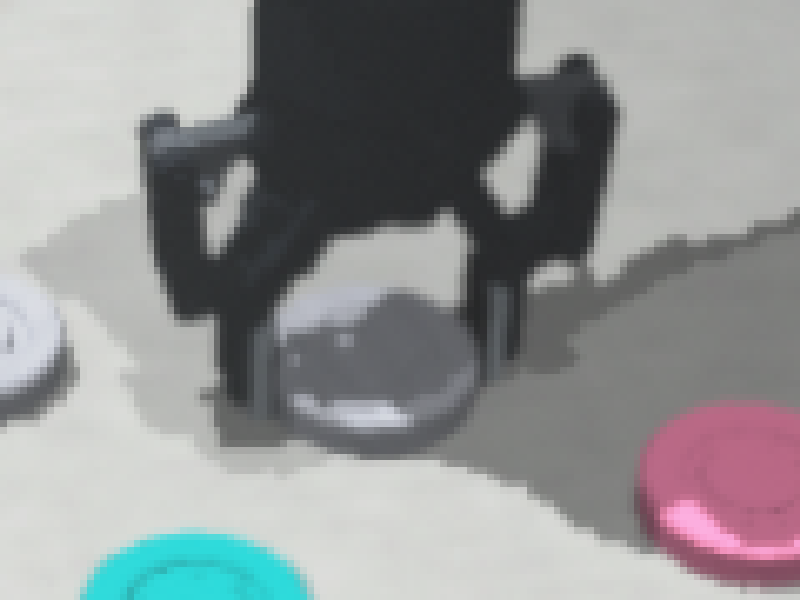

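View pics/w11.png

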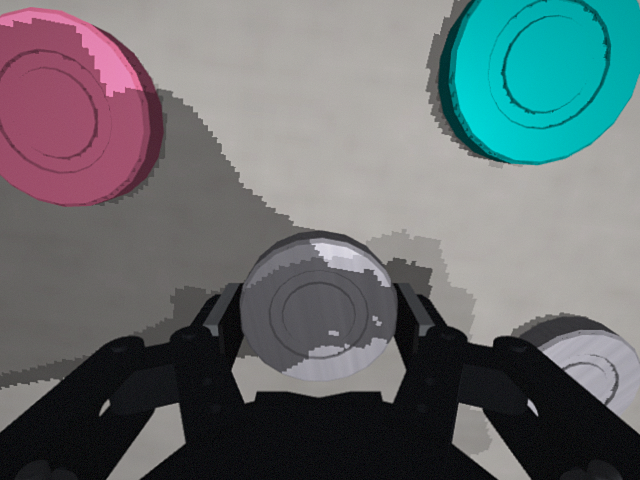

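>>> {"api": "move_arm", "payload": {"rows": "0 0 0.1 0 0 0; 0 0 0.3 0 0 0; 0 0 0.5 0 0 0; 0.07 -0.3 0.5 0 0 0; 0.13 -0.6 0.5 0 0 0; 0.2 -1 0.5 0 0 0; 0.2 -1 0.5 0 0 0"}}

```text
clock: 11.25
tool_pos: [0.4938, 0.149, 0.0361]
ee_rot: [0.639, 0.769, -0.0, 0.0]
contact_force: [-0.2, 1.1, -3.8]
opening: 0.0637
```

>>> {"api": "move_arm", "payload": {"rows": "0.1 -0.4 0 0 0 0; 0.18 -0.8 0 0 0 0; 0.18 -1 0 0 0 0; 0.18 -1 0 0 0 0"}}

```text
clock: 11.75
tool_pos: [0.5153, 0.0308, 0.0359]
ee_rot: [0.639, 0.77, -0.0, -0.0]
contact_force: [0.4, 0.6, -3.0]
opening: 0.0638
```

>>> {"api": "move_arm", "payload": {"rows": "0 -0.4 0 0 0 0; 0 -0.8 0 0 0 0; 0.0 -0.88 0 0 0 0; 0 -0.88 0 0 0 0; 0 -0.88 0 0 0 0"}}

```text
clock: 12.38
tool_pos: [0.5154, -0.0725, 0.0357]
ee_rot: [0.637, 0.771, 0.0, -0.0]
contact_force: [0.8, 0.3, -5.2]
opening: 0.0639
```

```bash
python3 snap.py wrist w12
python3 - <<'E'
from h import *
st=ctrl.get_state(); im=cv2.imread('pics/w12.png')
z=st['tool_pos'][2]+.0233+.014
print(st['tool_pos'],disc('wrist',im,st['tool_pos'][:2],.033,z,st))
E
```

```text
12.38 [ 0.5154 -0.0725  0.0357] yaw [-100.8   -0.  -180. ] [ 0.8  0.3 -5.2] 0.0639 [-0.14  0.36 -0.31  0.91  0.    1.24]
[ 0.51537394 -0.07257523  0.03573214] (array([ 0.5151, -0.0758,  0.0352]), 0.00159)
```

View pics/w12.png

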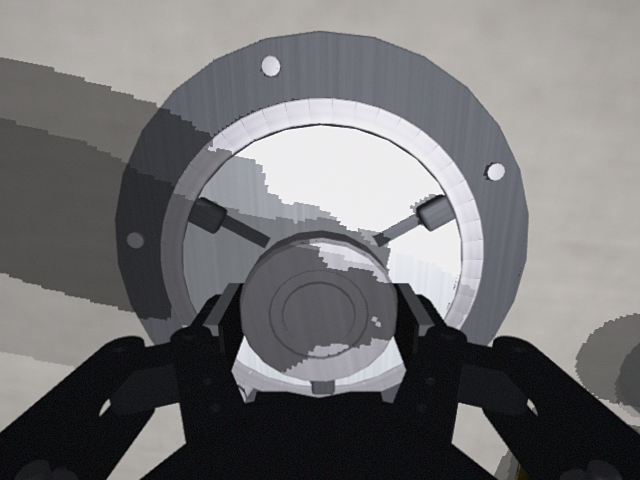

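```bash
cat >> h.py <<'E'
def foot(im,st,c=(.5163,-.0743),r=.124,z=.005,frac=None):
    """arc fit with known radius: foot rim, dark inside / light outside"""
    from scipy.optimize import least_squares
    g=cv2.GaussianBlur(cv2.cvtColor(im,cv2.COLOR_BGR2GRAY),(0,0),1).astype(np.float32)
    c=np.array(c); a=np.linspace(0,2*np.pi,240,endpoint=False); rr=np.linspace(r-.008,r+.008,49)
    P=c+np.stack([np.cos(a),np.sin(a)],1)[:,None]*rr[None,:,None]
    uv=proj('wrist',np.concatenate([P,np.full(P.shape[:2]+(1,),z)],2).reshape(-1,3),st).astype(np.float32).reshape(240,49,2)
    v=cv2.remap(g,uv[...,0],uv[...,1],cv2.INTER_LINEAR,borderMode=cv2.BORDER_REPLICATE)
    d=np.gradient(v,axis=1); k=d[:,2:-2].argmax(1)+2
    ok=(d[np.arange(240),k]>3)&(uv[:,24,1]<260)&(uv[:,24,1]>10)&(uv[:,24,0]>5)&(uv[:,24,0]<635)
    p=P[np.arange(240),k][ok]
    s=least_squares(lambda q:np.hypot(p[:,0]-q[0],p[:,1]-q[1])-r,c,loss='soft_l1',f_scale=.0007)
    return s.x.round(4),int(ok.sum()),float(np.median(abs(s.fun)).round(5))
E
python3 - <<'E'
from h import *
st=ctrl.get_state(); im=cv2.imread('pics/w12.png')
print(foot(im,st))
E
```

```text
(array([ 0.5164, -0.0741]), 119, 0.00024)
```

>>> {"api": "move_arm", "payload": {"rows": "0.008 -0.014 -0.1 0 0 0; 0.008 -0.014 -0.2 0 0 0; 0.008 -0.014 -0.28 0 0 0; 0.008 -0.014 -0.31 0 0 0; 0.008 -0.014 -0.315 0 0 0; 0.008 -0.014 -0.32 0 0 0; 0.008 -0.014 -0.32 0 0 0"}}

```text
clock: 13.3
tool_pos: [0.5165, -0.0756, -0.0024]
ee_rot: [0.638, 0.77, 0.0, 0.0]
contact_force: [0.9, -0.9, -3.8]
opening: 0.0636
```

```bash
python3 snap.py side s13 280,190,400,290
```

```text
13.3 [ 0.5165 -0.0756 -0.0024] yaw [-100.7    0.   180. ] [ 0.9 -0.9 -3.8] 0.0636 [-0.15  0.4  -0.35  0.82  0.    1.24]
```

View pics/s13.png

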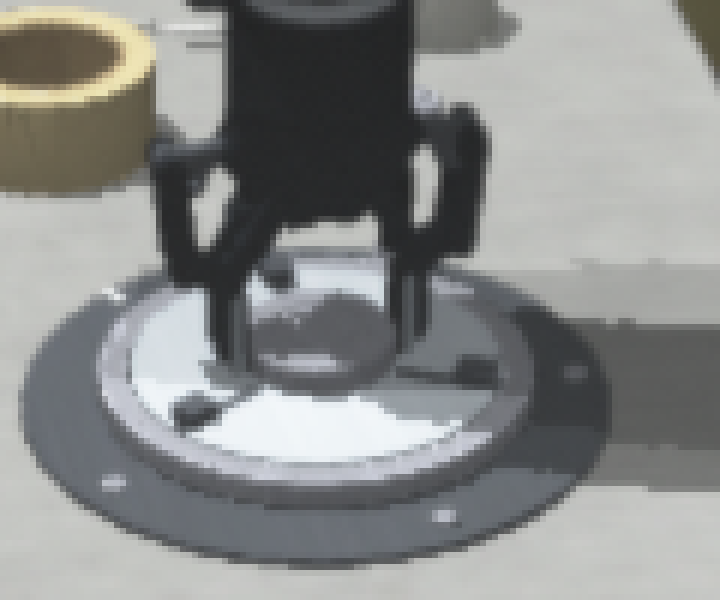

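>>> {"api": "move_arm", "payload": {"rows": "0 0.011 -0.01 0 0 0; 0 0.011 -0.015 0 0 0; 0 0.011 -0.015 0 0 0; 0 0.011 -0.015 0 0 0"}}

```text
clock: 13.85
tool_pos: [0.5166, -0.0749, -0.0033]
ee_rot: [0.638, 0.77, -0.0, 0.001]
contact_force: [-8.3, -3.7, 19.4]
opening: 0.0634
```

>>> {"api": "move_arm", "payload": {"rows": "0 0 0 0 0 0; 0 0 0 0 0 0; 0 0 0 0 0 0; 0 0 0.1 0 0 0; 0 0 0.4 0 0 0; 0 0 0.8 0 0 0; 0 0 1 0 0 0; 0 0 1 0 0 0", "gripper": 0.85}}

```text
clock: 14.85
tool_pos: [0.5176, -0.0744, 0.118]
ee_rot: [0.638, 0.77, 0.001, 0.002]
contact_force: [-0.6, 0.4, -0.6]
opening: 0.0791
```

```bash
python3 snap.py wrist w14
python3 - <<'E'
from h import *
st=ctrl.get_state(); im=cv2.imread('pics/w14.png')
print(foot(im,st),disc('wrist',im,(.5164,-.0742),.0315,.034,st))
E
```

```text
14.85 [ 0.5176 -0.0744  0.118 ] yaw [-100.7    0.2  180. ] [-0.6  0.4 -0.6] 0.0791 [-0.14  0.29 -0.17  1.1   0.    1.24]
(array([ 0.515 , -0.0742]), 139, 0.00061) (array([ 0.5137, -0.0723,  0.0309]), 0.00019)
```

View pics/w14.png

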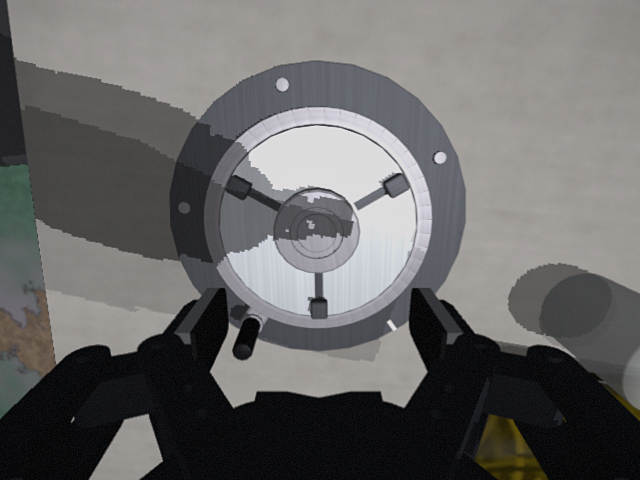

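>>> {"api": "move_arm", "payload": {"rows": "0.1 0.4 0 0 0 0; 0.2 0.8 0 0 0 0; 0.25 1 0 0 0 0; 0.25 1 0 0 0 0"}}

```text
clock: 15.4
tool_pos: [0.5457, 0.0472, 0.1144]
ee_rot: [0.637, 0.771, -0.001, -0.001]
contact_force: [-0.4, -0.2, -0.3]
opening: 0.0789
```

```bash
python3 snap.py top t15 270,190,390,320
python3 - <<'E'
from h import *
im=ctrl.read_camera('top'); cv2.imwrite('pics/t15f.png',im)
print(disc('top',im,(.5164,-.0742),.031,.034))
print('foot',disc('top',255-im,(.5164,-.0742),.124,.005)); print('collar',disc('top',im,(.5164,-.0742),.09,.018))
for nm,c,r in [(58,(.5874,.2574),29),(50,(.4583,.1477),25),(42,(.6804,.1765),21),(26,(.4540,-.3261),13)]:
    print(nm,disc('top',im,c,r/1e3,.014))
E
```

```text
15.4 [0.5457 0.0472 0.1144] yaw [-1.009e+02 -1.000e-01  1.800e+02] [-0.4 -0.2 -0.3] 0.0789 [ 0.09  0.35 -0.11  1.12  0.    1.47]
(array([ 0.5147, -0.0751,  0.0291]), 0.00078)
foot (array([ 0.5168, -0.0758,  0.1229]), 0.00164)
collar (array([ 0.5167, -0.0748,  0.0898]), 0.00079)
58 (array([0.5873, 0.2573, 0.0263]), 0.00057)
50 (array([0.4527, 0.1518, 0.0239]), 0.0017)
42 (array([0.6804, 0.1795, 0.019 ]), 0.00167)
26 (array([ 0.4551, -0.3258,  0.011 ]), 0.00033)
```

>>> {"api": "move_arm", "payload": {"rows": "0.1 0.4 0 0 0 0; 0.2 0.8 0 0 0 0; 0.25 1 0 0 0 0; 0.25 1 0 0 0 0"}}

```text
clock: 16.0
tool_pos: [0.5762, 0.166, 0.1149]
ee_rot: [0.638, 0.77, -0.0, -0.0]
contact_force: [-0.4, -0.4, -0.9]
opening: 0.079
```

>>> {"api": "move_arm", "payload": {"rows": "0.04 0.4 0 0 0 0; 0.08 0.76 0 0 0 0; 0.08 0.76 0 0 0 0; 0.08 0.76 0 0 0 0"}}

```text
clock: 16.5
tool_pos: [0.5859, 0.2553, 0.1153]
ee_rot: [0.638, 0.77, -0.0, 0.0]
contact_force: [0.1, 0.0, 0.3]
opening: 0.0785
```

```bash
python3 snap.py wrist w16
python3 - <<'E'
from h import *
st=ctrl.get_state(); im=cv2.imread('pics/w16.png')
print(disc('wrist',im,(.5875,.2574),.028,.014,st))
E
```

```text
16.5 [0.5859 0.2553 0.1153] yaw [-100.7   -0.   180. ] [0.1 0.  0.3] 0.0785 [ 0.41  0.53  0.18  1.22 -0.    1.8 ]
(array([0.588 , 0.259 , 0.0275]), 0.00022)
```

View pics/t15.png

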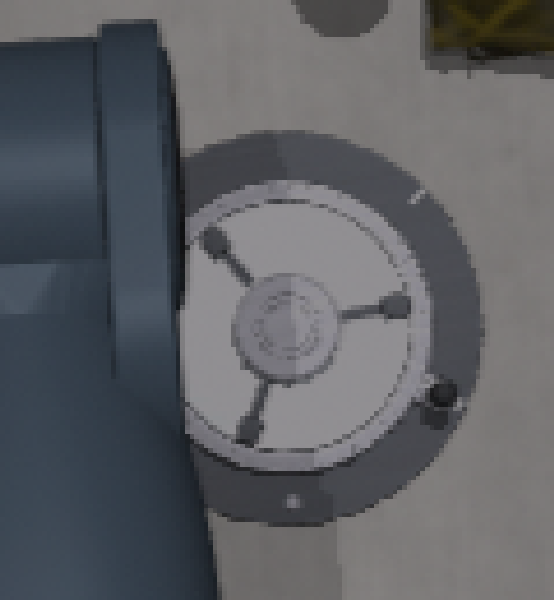

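>>> {"api": "move_arm", "payload": {"rows": "0.015 0.02 -0.4 0 0 0; 0.015 0.02 -0.8 0 0 0; 0.015 0.02 -1 0 0 0; 0.015 0.02 -1 0 0 0"}}

```text
clock: 17.05
tool_pos: [0.5865, 0.2573, -0.0059]
ee_rot: [0.638, 0.77, -0.002, -0.001]
contact_force: [0.6, 1.6, 0.7]
opening: 0.0789
```

>>> {"api": "move_arm", "payload": {"rows": "0 0 -0.1 0 0 0; 0 0 -0.16 0 0 0; 0 0 -0.16 0 0 0; 0 0 -0.16 0 0 0"}}

```text
clock: 17.55
tool_pos: [0.5879, 0.2595, -0.0233]
ee_rot: [0.638, 0.77, 0.0, 0.0]
contact_force: [-0.0, 0.6, -0.2]
opening: 0.0787
```

```bash
python3 snap.py wrist w17
python3 - <<'E'
from h import *
st=ctrl.get_state(); im=cv2.imread('pics/w17.png')
print(disc('wrist',im,(.5878,.258),.028,.014,st))
E
```

```text
17.55 [ 0.5879  0.2595 -0.0233] yaw [-100.7    0.  -180. ] [-0.   0.6 -0.2] 0.0787 [ 0.42  0.64 -0.01  0.92 -0.    1.8 ]
(array([0.5879, 0.2598, 0.0278]), 0.00054)
```

View pics/w17.png

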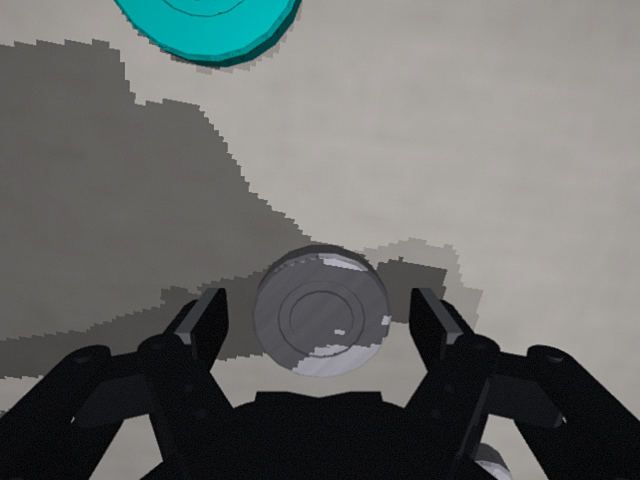

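>>> {"api": "move_arm", "payload": {"rows": "0 0 0 0 0 0; 0 0 0 0 0 0; 0 0 0 0 0 0; 0 0 0 0 0 0", "gripper": -1}}

```text
clock: 18.1
tool_pos: [0.5892, 0.2599, -0.0215]
ee_rot: [0.638, 0.77, 0.002, 0.001]
contact_force: [-1.3, -3.0, 22.5]
opening: 0.0558
```

>>> {"api": "move_arm", "payload": {"rows": "0 0 0.1 0 0 0; 0 0 0.3 0 0 0; 0 0 0.55 0 0 0; -0.07 -0.3 0.6 0 0 0; -0.13 -0.6 0.6 0 0 0; -0.25 -1 0.6 0 0 0; -0.25 -1 0.6 0 0 0"}}

```text
clock: 18.98
tool_pos: [0.5565, 0.1366, 0.0486]
ee_rot: [0.639, 0.769, -0.001, -0.0]
contact_force: [0.7, 1.0, -3.0]
opening: 0.056
```

>>> {"api": "move_arm", "payload": {"rows": "-0.1 -0.4 0 0 0 0; -0.2 -0.8 0 0 0 0; -0.25 -1 0 0 0 0; -0.25 -1 0 0 0 0"}}

```text
clock: 19.48
tool_pos: [0.5275, 0.0184, 0.0486]
ee_rot: [0.639, 0.77, -0.0, -0.0]
contact_force: [0.0, 0.5, -3.7]
opening: 0.0557
```

>>> {"api": "move_arm", "payload": {"rows": "-0.05 -0.4 0 0 0 0; -0.092 -0.76 0 0 0 0; -0.092 -0.763 0 0 0 0; -0.092 -0.763 -0.1 0 0 0; -0.092 -0.763 -0.2 0 0 0; -0.092 -0.763 -0.27 0 0 0; -0.092 -0.763 -0.27 0 0 0; -0.092 -0.763 -0.27 0 0 0"}}

```text
clock: 20.48
tool_pos: [0.5168, -0.072, 0.0161]
ee_rot: [0.638, 0.77, 0.0, 0.0]
contact_force: [0.5, -0.2, -2.8]
opening: 0.0559
```

```bash
python3 snap.py wrist w18;python3 snap.py side s18 280,190,400,290
```

```text
20.48 [ 0.5168 -0.072   0.0161] yaw [-100.8    0.  -180. ] [ 0.5 -0.2 -2.8] 0.0559 [-0.14  0.38 -0.33  0.86  0.    1.24]
20.52 [ 0.5169 -0.0721  0.0162] yaw [-100.7    0.   180. ] [ 1.1  0.  -2.7] 0.0557 [-0.14  0.38 -0.33  0.86  0.    1.24]
```

View pics/w18.png

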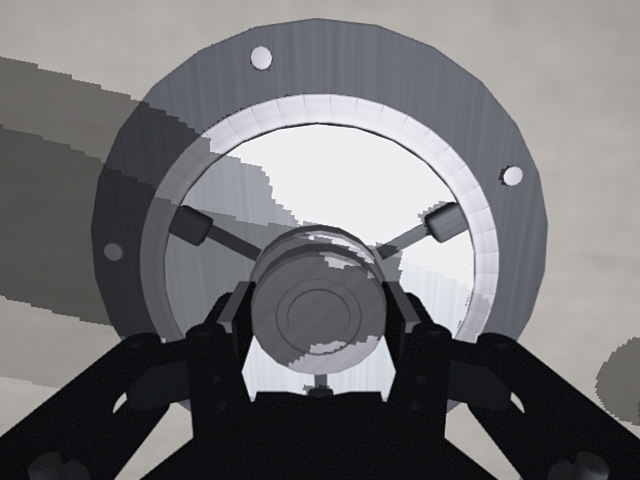

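View pics/s18.png

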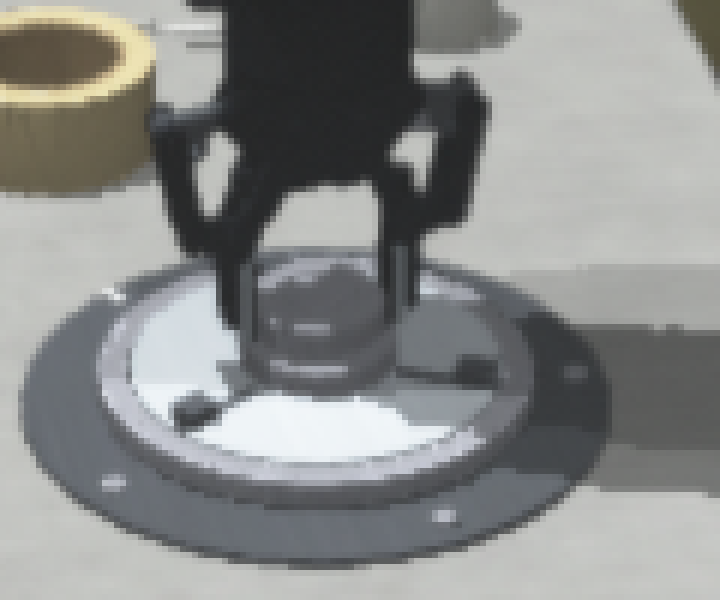

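>>> {"api": "move_arm", "payload": {"rows": "0 -0.01 -0.015 0 0 0; 0 -0.01 -0.028 0 0 0; 0 -0.01 -0.036 0 0 0; 0 -0.01 -0.036 0 0 0"}}

```text
clock: 21.08
tool_pos: [0.5168, -0.0736, 0.0125]
ee_rot: [0.638, 0.77, 0.0, 0.0]
contact_force: [-6.4, -0.2, 17.8]
opening: 0.0559
```

Contact. Next I'll release and rise, then check.

>>> {"api": "move_arm", "payload": {"rows": "0 0 0 0 0 0; 0 0 0 0 0 0; 0 0 0.03 0 0 0; 0 0 0.2 0 0 0; 0 0 0.5 0 0 0; 0 0 0.9 0 0 0; 0 0 0.9 0 0 0; 0 0 0.9 0 0 0", "gripper": 0.75}}

```text
clock: 22.08
tool_pos: [0.5165, -0.0734, 0.1192]
ee_rot: [0.638, 0.77, -0.0, -0.0]
contact_force: [-0.2, -0.1, 0.6]
opening: 0.075
```

```bash
python3 snap.py wrist w19
python3 - <<'E'
from h import *
st=ctrl.get_state(); im=cv2.imread('pics/w19.png')
print(foot(im,st),disc('wrist',im,(.516,-.074),.0277,.048,st))
cv2.imwrite('pics/w19z.png',cv2.resize(im[140:340,200:440],(720,600)))
E
```

```text
22.07 [ 0.5165 -0.0734  0.1192] yaw [-100.7   -0.  -180. ] [-0.2 -0.1  0.6] 0.075 [-0.14  0.29 -0.17  1.11 -0.    1.24]
(array([ 0.5156, -0.074 ]), 139, 0.00047) (array([ 0.5143, -0.0699,  0.0296]), 0.00105)
```

View pics/w19z.png

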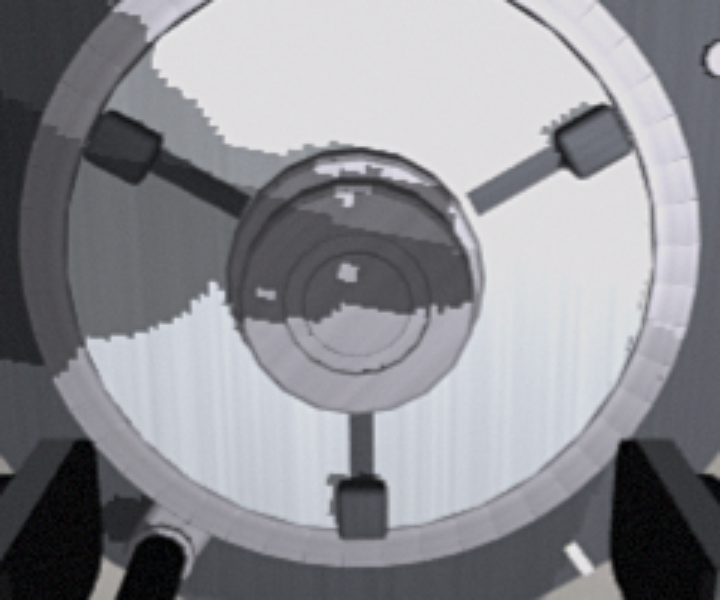

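Run:
```python
from h import *
st=ctrl.get_state(); f=lambda x,y:(200+x/3,140+y/3)
print('58 groove',onz('wrist',[f(358,303)],.048,st)[0])
for e in [(241,302),(474,302),(358,410),(358,181)]: print(onz('wrist',[f(*e)],.048,st)[0])
for e in [(229,280),(482,280),(358,149)]: print('66',onz('wrist',[f(*e)],.034,st)[0])
```

```text
58 groove [ 0.51570934 -0.07400997  0.048     ]
[ 0.48821996 -0.07900692  0.048     ]
[ 0.54285757 -0.06857052  0.048     ]
[ 0.52089908 -0.10113975  0.048     ]
[ 0.51017074 -0.04505518  0.048     ]
66 [ 0.48352034 -0.07844344  0.034     ]
66 [ 0.54604297 -0.06650401  0.034     ]
66 [ 0.50919707 -0.03988606  0.034     ]
```

>>> {"api": "move_arm", "payload": {"rows": "-0.1 0.4 0 0 0 0; -0.2 0.8 0 0 0 0; -0.25 1 0 0 0 0; -0.25 1 0 0 0 0"}}

```text
clock: 22.62
tool_pos: [0.4856, 0.0478, 0.1186]
ee_rot: [0.637, 0.771, -0.001, -0.001]
contact_force: [0.0, 0.5, -0.3]
opening: 0.0749
```

>>> {"api": "move_arm", "payload": {"rows": "-0.1 0.4 -0.1 0 0 0; -0.2 0.8 -0.1 0 0 0; -0.235 0.843 -0.1 0 0 0; -0.235 0.843 -0.1 0 0 0"}}

```text
clock: 23.12
tool_pos: [0.4582, 0.1472, 0.1071]
ee_rot: [0.638, 0.77, -0.0, -0.0]
contact_force: [-1.0, -0.7, -0.6]
opening: 0.0744
```

```bash
python3 snap.py wrist w20
python3 - <<'E'
from h import *
st=ctrl.get_state(); im=cv2.imread('pics/w20.png')
print(disc('wrist',im,(.4583,.1477),.0235,.014,st))
E
```

```text
23.12 [0.4582 0.1472 0.1071] yaw [-100.8   -0.   180. ] [-1.  -0.7 -0.6] 0.0744 [ 0.31  0.22 -0.3   1.05 -0.    1.69]
(array([0.4587, 0.1488, 0.0234]), 0.00023)
```

View pics/w20.png

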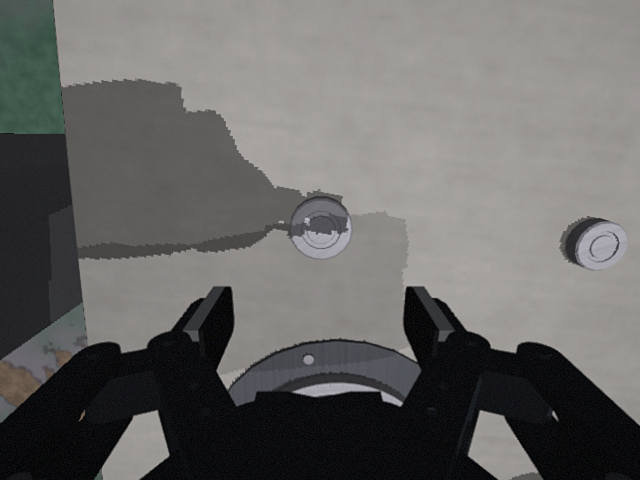

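>>> {"api": "move_arm", "payload": {"rows": "0.004 0.009 -0.4 0 0 0; 0.004 0.009 -0.8 0 0 0; 0.004 0.009 -1 0 0 0; 0.004 0.009 -1 0 0 0", "gripper": 0.55}}

```text
clock: 23.68
tool_pos: [0.4579, 0.1472, -0.0138]
ee_rot: [0.638, 0.77, -0.001, -0.001]
contact_force: [-1.1, -0.1, 0.4]
opening: 0.0664
```

>>> {"api": "move_arm", "payload": {"rows": "0 0 -0.05 0 0 0; 0 0 -0.065 0 0 0; 0 0 -0.065 0 0 0"}}

```text
clock: 24.05
tool_pos: [0.4593, 0.1489, -0.0197]
ee_rot: [0.638, 0.77, 0.0, 0.0]
contact_force: [-0.6, -0.1, -0.4]
opening: 0.0662
```

```bash
python3 snap.py side s21 310,260,430,350
```

```text
24.05 [ 0.4593  0.1489 -0.0197] yaw [-100.7    0.  -180. ] [-0.6 -0.1 -0.4] 0.0662 [ 0.31  0.35 -0.48  0.74 -0.    1.7 ]
```

View pics/s21.png

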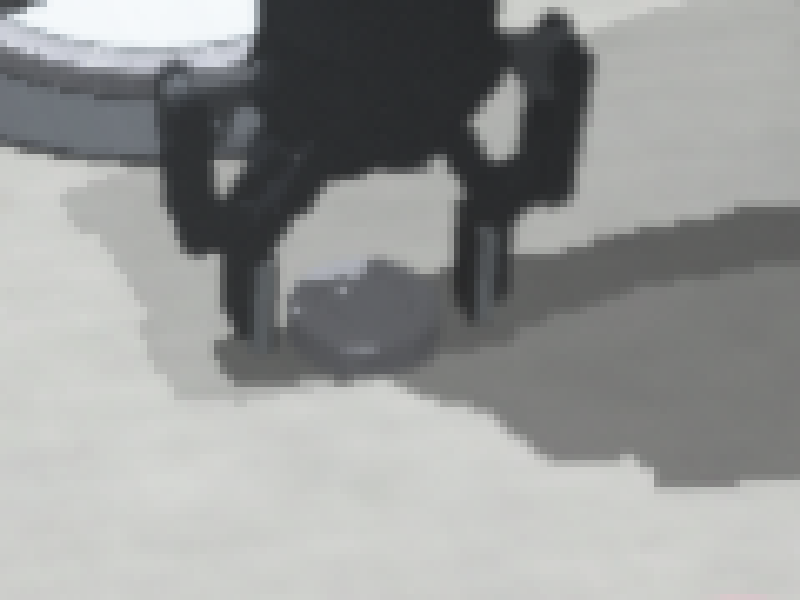

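>>> {"api": "move_arm", "payload": {"rows": "0 0 0 0 0 0; 0 0 0 0 0 0; 0 0 0 0 0 0; 0 0 0 0 0 0", "gripper": -1}}

```text
clock: 24.6
tool_pos: [0.4592, 0.149, -0.0195]
ee_rot: [0.638, 0.77, 0.0, 0.0]
contact_force: [-4.1, -1.2, 12.4]
opening: 0.0481
```

>>> {"api": "move_arm", "payload": {"rows": "0 0 0.1 0 0 0; 0 0 0.3 0 0 0; 0.1 -0.2 0.6 0 0 0; 0.2 -0.6 0.68 0 0 0; 0.24 -0.9 0.68 0 0 0; 0.24 -0.9 0.68 0 0 0; 0.24 -0.9 0.68 0 0 0"}}

```text
clock: 25.48
tool_pos: [0.4876, 0.0411, 0.0617]
ee_rot: [0.638, 0.77, 0.0, -0.0]
contact_force: [0.5, 0.3, -1.9]
opening: 0.048
```

```bash
python3 snap.py wrist w22
```

```text
25.48 [0.4876 0.0411 0.0617] yaw [-100.7   -0.  -180. ] [ 0.5  0.3 -1.9] 0.048 [ 0.08  0.28 -0.35  0.94  0.    1.47]
```

View pics/w22.png

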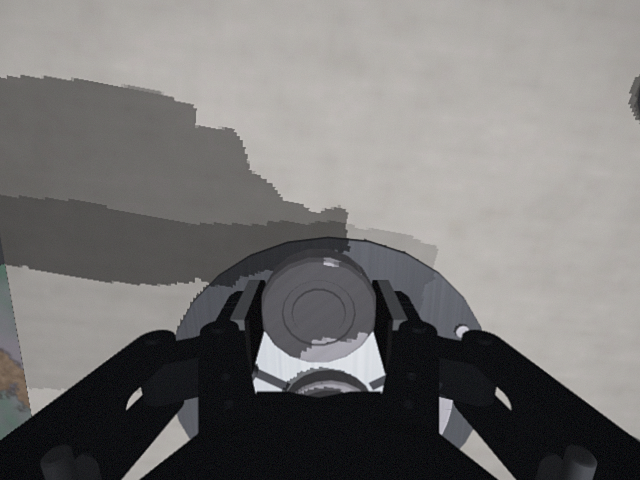

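>>> {"api": "move_arm", "payload": {"rows": "0.1 -0.4 0 0 0 0; 0.2 -0.8 0 0 0 0; 0.239 -0.955 0 0 0 0; 0.239 -0.955 0 0 0 0; 0.239 -0.955 -0.1 0 0 0; 0.239 -0.955 -0.2 0 0 0; 0.239 -0.955 -0.245 0 0 0; 0.239 -0.955 -0.245 0 0 0; 0.239 -0.955 -0.245 0 0 0"}}

```text
clock: 26.65
tool_pos: [0.5166, -0.0737, 0.0322]
ee_rot: [0.638, 0.77, 0.0, 0.0]
contact_force: [0.2, 0.0, -1.9]
opening: 0.0477
```

```bash
python3 snap.py wrist w23
```

```text
26.65 [ 0.5166 -0.0737  0.0322] yaw [-100.7    0.   180. ] [ 0.2  0.  -1.9] 0.0477 [-0.14  0.36 -0.31  0.9  -0.    1.24]
```

View pics/w23.png

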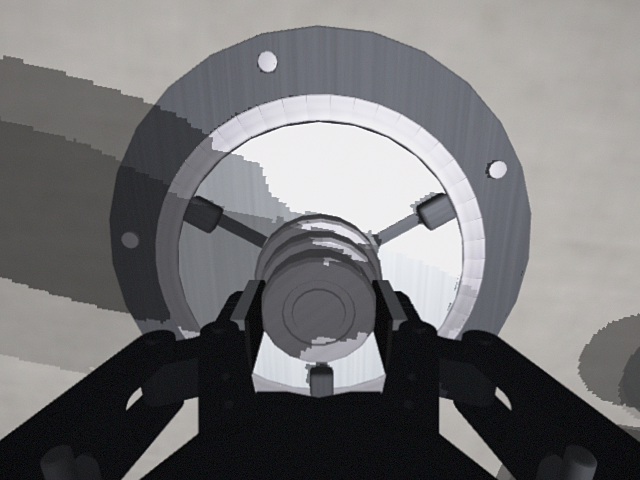

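>>> {"api": "move_arm", "payload": {"rows": "0 -0.004 -0.015 0 0 0; 0 -0.004 -0.025 0 0 0; 0 -0.004 -0.034 0 0 0; 0 -0.004 -0.034 0 0 0"}}

```text
clock: 27.2
tool_pos: [0.5165, -0.0743, 0.0286]
ee_rot: [0.638, 0.77, 0.0, 0.0]
contact_force: [-6.2, 0.1, 11.4]
opening: 0.0476
```

>>> {"api": "move_arm", "payload": {"rows": "0 0 0 0 0 0; 0 0 0 0 0 0; 0 0 0.03 0 0 0; 0 0 0.2 0 0 0; 0 0 0.5 0 0 0; 0 0 0.85 0 0 0; 0 0 0.85 0 0 0; 0 0 0.85 0 0 0", "gripper": 0.55}}

```text
clock: 28.2
tool_pos: [0.5163, -0.0742, 0.1296]
ee_rot: [0.638, 0.77, -0.0, -0.0]
contact_force: [-0.4, -0.8, -0.5]
opening: 0.0665
```

```bash
python3 snap.py wrist w24
python3 - <<'E'
from h import *
st=ctrl.get_state(); im=cv2.imread('pics/w24.png')
print(foot(im,st))
cv2.imwrite('pics/w24z.png',cv2.resize(im[140:340,200:440],(720,600)))
E
```

```text
28.2 [ 0.5163 -0.0742  0.1296] yaw [-100.7   -0.  -180. ] [-0.4 -0.8 -0.5] 0.0665 [-0.14  0.29 -0.15  1.13  0.    1.24]
(array([ 0.5157, -0.0739]), 141, 0.00044)
```

View pics/w24z.png

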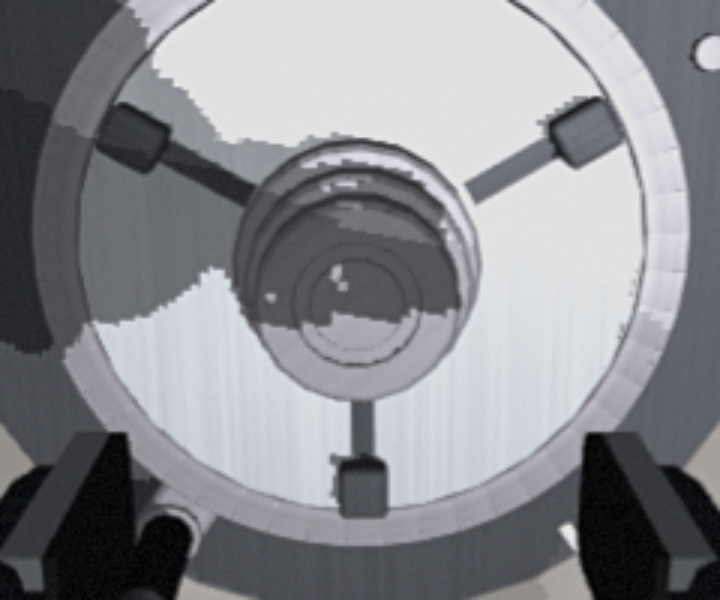

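Run:
```python
from h import *
st=ctrl.get_state()
print(onz('wrist',[(200+357/3,140+305/3)],.062,st))
```

```text
[[ 0.51519368 -0.07425329  0.062     ]]
```

>>> {"api": "move_arm", "payload": {"rows": "0.25 0.35 0 0 0 0; 0.5 0.7 0 0 0 0; 0.7 1 0 0 0 0; 0.7 1 0 0 0 0"}}

```text
clock: 28.75
tool_pos: [0.6007, 0.0481, 0.1281]
ee_rot: [0.637, 0.771, -0.001, -0.001]
contact_force: [0.7, -0.1, -0.3]
opening: 0.0665
```

>>> {"api": "move_arm", "payload": {"rows": "0.25 0.4 -0.1 0 0 0; 0.5 0.8 -0.15 0 0 0; 0.66 1 -0.2 0 0 0; 0.66 1 -0.2 0 0 0; 0.66 1 -0.2 0 0 0"}}

```text
clock: 29.38
tool_pos: [0.6789, 0.1647, 0.1053]
ee_rot: [0.638, 0.77, -0.001, -0.0]
contact_force: [1.0, -0.7, 0.3]
opening: 0.0657
```

```bash
python3 snap.py wrist w25
python3 - <<'E'
from h import *
st=ctrl.get_state(); im=cv2.imread('pics/w25.png')
print(disc('wrist',im,(.6804,.177),.0195,.014,st))
E
```

```text
29.38 [0.6789 0.1647 0.1053] yaw [-1.007e+02 -1.000e-01  1.800e+02] [ 1.  -0.7  0.3] 0.0657 [ 0.24  0.67  0.39  1.29 -0.    1.62]
(array([0.6809, 0.177 , 0.0194]), 0.0002)
```

View pics/w25.png

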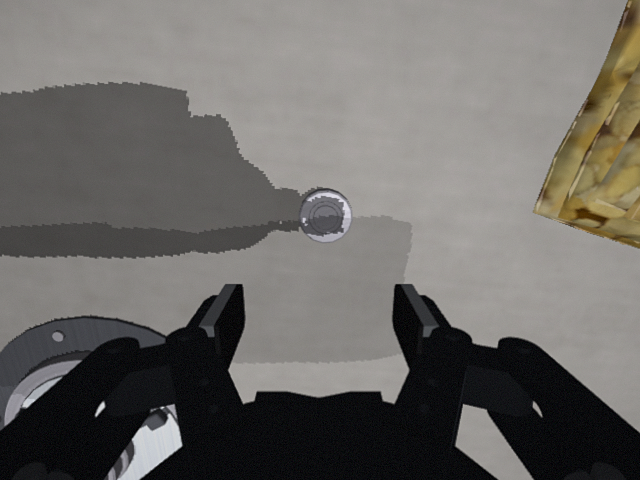

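>>> {"api": "move_arm", "payload": {"rows": "0.015 0.1 -0.4 0 0 0; 0.015 0.1 -0.8 0 0 0; 0.015 0.1 -1 0 0 0; 0.015 0.1 -1 0 0 0; 0.015 0.1 -1 0 0 0", "gripper": 0.35}}

```text
clock: 30.05
tool_pos: [0.6822, 0.1773, -0.0123]
ee_rot: [0.638, 0.77, 0.001, 0.001]
contact_force: [0.9, -0.2, -0.1]
opening: 0.0575
```

```bash
python3 snap.py wrist w26
python3 - <<'E'
from h import *
st=ctrl.get_state(); im=cv2.imread('pics/w26.png')
print(disc('wrist',im,(.6805,.177),.0195,.014,st))
E
python3 snap.py side s26 220,250,330,340
```

```text
30.05 [ 0.6822  0.1773 -0.0123] yaw [-1.007e+02  1.000e-01 -1.800e+02] [ 0.9 -0.2 -0.1] 0.0575 [ 0.25  0.75  0.22  1.04 -0.    1.64]
(array([0.681 , 0.1777, 0.0195]), 0.00046)
30.1 [ 0.6825  0.1776 -0.012 ] yaw [-1.007e+02  1.000e-01 -1.800e+02] [ 0.1 -0.   0.4] 0.0579 [ 0.25  0.75  0.22  1.04 -0.    1.64]
```

View pics/s26.png

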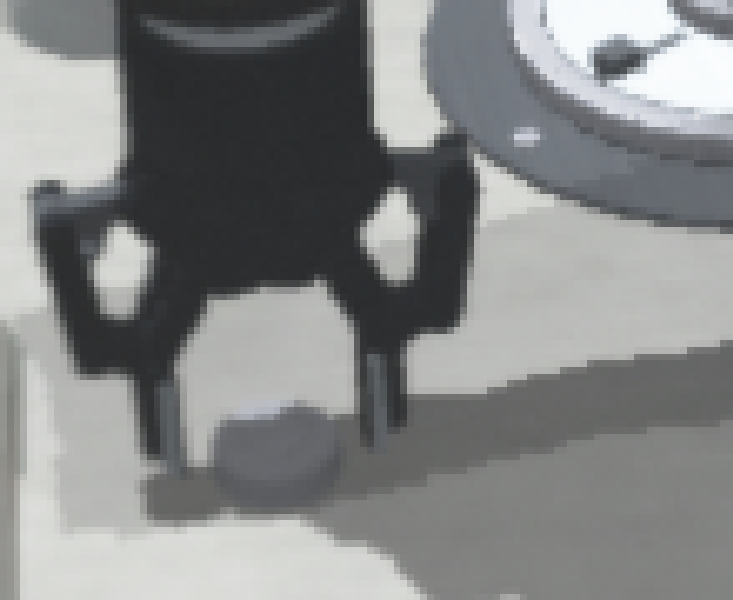

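>>> {"api": "move_arm", "payload": {"rows": "-0.01 0 -0.03 0 0 0; -0.01 0 -0.045 0 0 0; -0.01 0 -0.045 0 0 0"}}

```text
clock: 30.52
tool_pos: [0.68, 0.1777, -0.0197]
ee_rot: [0.638, 0.77, -0.0, -0.0]
contact_force: [-0.0, 0.4, -0.8]
opening: 0.0577
```

>>> {"api": "move_arm", "payload": {"rows": "0 0 0 0 0 0; 0 0 0 0 0 0; 0 0 0 0 0 0; 0 0 0 0 0 0", "gripper": -1}}

```text
clock: 31.02
tool_pos: [0.6808, 0.1779, -0.0187]
ee_rot: [0.638, 0.77, 0.001, 0.0]
contact_force: [0.3, -0.0, 6.0]
opening: 0.0394
```

>>> {"api": "move_arm", "payload": {"rows": "0 0 0.1 0 0 0; 0 0 0.35 0 0 0; -0.1 -0.1 0.7 0 0 0; -0.3 -0.5 0.8 0 0 0; -0.5 -0.8 0.8 0 0 0; -0.65 -1 0.8 0 0 0; -0.65 -1 0.8 0 0 0; -0.65 -1 0.8 0 0 0"}}

```text
clock: 32.02
tool_pos: [0.6026, 0.058, 0.077]
ee_rot: [0.638, 0.77, 0.0, 0.0]
contact_force: [1.1, -0.4, -2.1]
opening: 0.0394
```

```bash
python3 snap.py wrist w27
```

```text
32.02 [0.6026 0.058  0.077 ] yaw [-100.7    0.  -180. ] [ 1.1 -0.4 -2.1] 0.0394 [0.1  0.48 0.   1.09 0.   1.48]
```

View pics/w27.png

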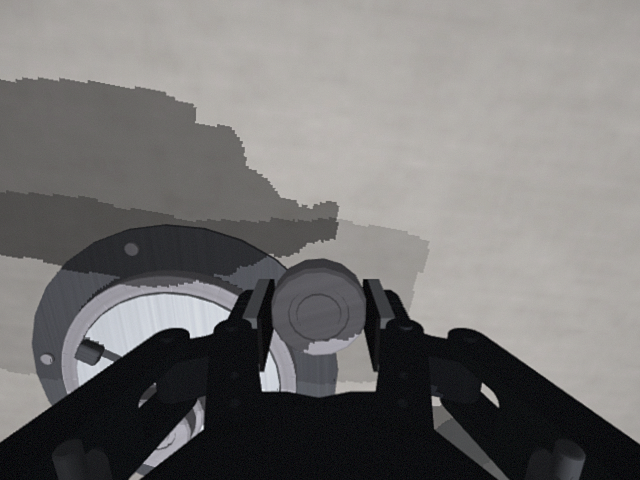

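>>> {"api": "move_arm", "payload": {"rows": "-0.25 -0.35 0 0 0 0; -0.5 -0.7 0 0 0 0; -0.71 -1 0 0 0 0; -0.71 -1 0 0 0 0"}}

```text
clock: 32.58
tool_pos: [0.5161, -0.0636, 0.0767]
ee_rot: [0.639, 0.77, -0.0, -0.0]
contact_force: [0.4, 0.8, -1.0]
opening: 0.0394
```

>>> {"api": "move_arm", "payload": {"rows": "-0.01 -0.1 0 0 0 0; -0.01 -0.1 0 0 0 0; -0.01 -0.1 -0.1 0 0 0; -0.01 -0.1 -0.2 0 0 0; -0.01 -0.1 -0.25 0 0 0; -0.01 -0.1 -0.25 0 0 0; -0.01 -0.1 -0.25 0 0 0"}}

```text
clock: 33.45
tool_pos: [0.516, -0.0743, 0.0467]
ee_rot: [0.638, 0.77, 0.0, 0.0]
contact_force: [0.2, 1.0, -0.0]
opening: 0.0399
```

```bash
python3 snap.py wrist w28; python3 snap.py side s28 280,190,400,290
```

```text
33.45 [ 0.516  -0.0743  0.0467] yaw [-100.7    0.   180. ] [ 0.2  1.  -0. ] 0.0399 [-0.14  0.35 -0.29  0.93 -0.    1.24]
33.5 [ 0.516  -0.0743  0.0468] yaw [-100.7    0.   180. ] [ 0.6 -0.1 -1.2] 0.0393 [-0.14  0.35 -0.29  0.93  0.    1.24]
```

View pics/s28.png

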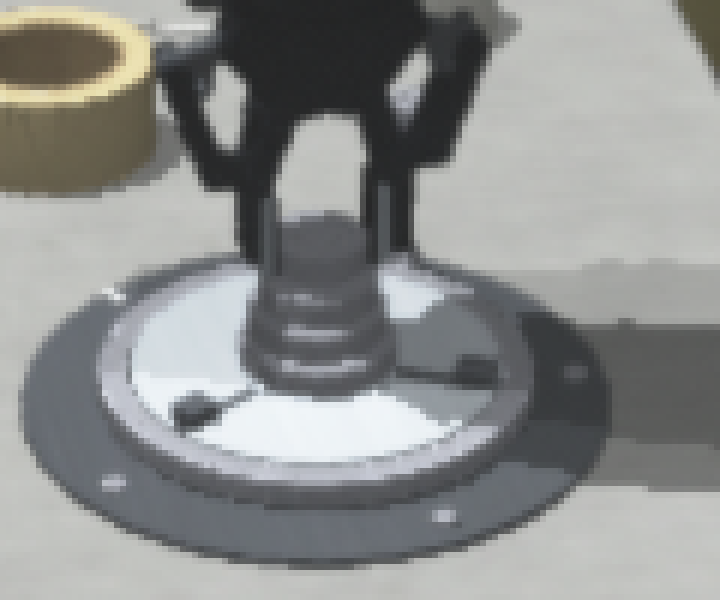

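>>> {"api": "move_arm", "payload": {"rows": "0 0.002 -0.015 0 0 0; 0 0.002 -0.02 0 0 0; 0 0.002 -0.025 0 0 0; 0 0.002 -0.025 0 0 0"}}

```text
clock: 34.05
tool_pos: [0.5158, -0.074, 0.0435]
ee_rot: [0.638, 0.77, -0.0, -0.0]
contact_force: [1.1, 0.1, -1.8]
opening: 0.0399
```

>>> {"api": "move_arm", "payload": {"rows": "0 0 -0.008 0 0 0; 0 0 -0.012 0 0 0; 0 0 -0.012 0 0 0"}}

```text
clock: 34.42
tool_pos: [0.5159, -0.074, 0.0432]
ee_rot: [0.638, 0.77, 0.0, 0.0]
contact_force: [-8.7, 1.7, 21.2]
opening: 0.0397
```

>>> {"api": "move_arm", "payload": {"rows": "0 0 0 0 0 0; 0 0 0 0 0 0; 0 0 0.03 0 0 0; 0 0 0.2 0 0 0; 0 0 0.5 0 0 0; 0 0 0.75 0 0 0; 0 0 0.75 0 0 0; 0 0 0.75 0 0 0", "gripper": 0.4}}

```text
clock: 35.42
tool_pos: [0.5155, -0.074, 0.1316]
ee_rot: [0.638, 0.77, -0.0, -0.0]
contact_force: [0.4, -0.1, -0.3]
opening: 0.06
```

```bash
python3 snap.py wrist w29
python3 - <<'E'
from h import *
st=ctrl.get_state(); im=cv2.imread('pics/w29.png')
print(foot(im,st))
cv2.imwrite('pics/w29z.png',cv2.resize(im[140:340,200:440],(720,600)))
E
```

```text
35.42 [ 0.5155 -0.074   0.1316] yaw [-100.7   -0.  -180. ] [ 0.4 -0.1 -0.3] 0.06 [-0.14  0.29 -0.15  1.14 -0.    1.24]
(array([ 0.5159, -0.0739]), 142, 0.00047)
```

View pics/w29z.png

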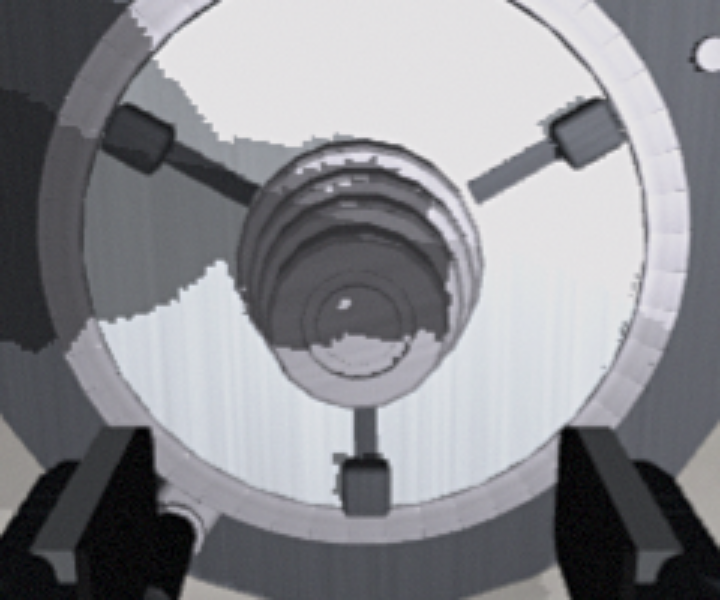

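Run:
```python
from h import *
st=ctrl.get_state()
print(onz('wrist',[(200+358/3,140+324/3)],.076,st))
```

```text
[[ 0.51492332 -0.07470643  0.076     ]]
```

>>> {"api": "move_arm", "payload": {"rows": "-0.1 -0.4 0 0 0 0; -0.2 -0.8 0 0 0 0; -0.25 -1 0 0 0 0; -0.25 -1 0 0 0 0"}}

```text
clock: 35.98
tool_pos: [0.4848, -0.1952, 0.1311]
ee_rot: [0.639, 0.769, -0.0, -0.001]
contact_force: [-0.4, -0.5, -0.3]
opening: 0.0599
```

>>> {"api": "move_arm", "payload": {"rows": "-0.1 -0.4 -0.1 0 0 0; -0.2 -0.8 -0.2 0 0 0; -0.25 -1 -0.25 0 0 0; -0.25 -1 -0.25 0 0 0; -0.25 -1 -0.25 0 0 0"}}

```text
clock: 36.6
tool_pos: [0.456, -0.3129, 0.1018]
ee_rot: [0.638, 0.77, 0.0, -0.0]
contact_force: [0.0, 0.7, 0.5]
opening: 0.0595
```

```bash
python3 snap.py wrist w30
python3 - <<'E'
from h import *
st=ctrl.get_state(); im=cv2.imread('pics/w30.png')
print(disc('wrist',im,(.454,-.326),.0115,.014,st))
E
```

```text
36.6 [ 0.456  -0.3129  0.1018] yaw [-100.8   -0.  -180. ] [0.  0.7 0.5] 0.0595 [-0.6   0.37 -0.11  1.09  0.    0.78]
(array([ 0.4551, -0.3249,  0.0111]), 0.00024)
```

View pics/w30.png

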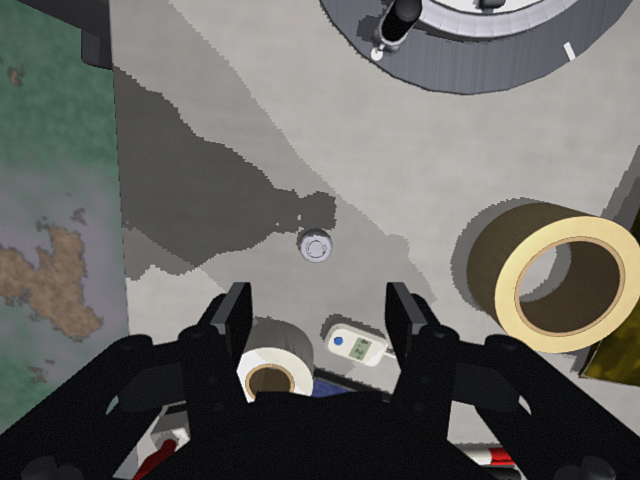

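>>> {"api": "move_arm", "payload": {"rows": "-0.009 -0.1 -0.4 0 0 0; -0.009 -0.102 -0.7 0 0 0; -0.009 -0.102 -0.85 0 0 0; -0.009 -0.102 -0.9 0 0 0; -0.009 -0.102 -0.9 0 0 0", "gripper": 0}}

```text
clock: 37.28
tool_pos: [0.4552, -0.3258, -0.0055]
ee_rot: [0.637, 0.77, 0.0, 0.0]
contact_force: [0.2, -0.1, 0.0]
opening: 0.0429
```

```bash
python3 snap.py wrist w31
python3 - <<'E'
from h import *
st=ctrl.get_state(); im=cv2.imread('pics/w31.png')
print(disc('wrist',im,(.4551,-.3255),.0115,.014,st))
E
python3 snap.py side s31 300,160,380,220
```

```text
37.27 [ 0.4552 -0.3258 -0.0055] yaw [-100.8    0.   180. ] [ 0.2 -0.1  0. ] 0.0429 [-0.62  0.47 -0.25  0.85  0.    0.76]
(array([ 0.4541, -0.3224,  0.0106]), 0.00062)
37.33 [ 0.4554 -0.3262 -0.0051] yaw [-1.008e+02  1.000e-01  1.800e+02] [ 0.4  0.1 -0.4] 0.0426 [-0.62  0.47 -0.25  0.85  0.    0.76]
```

View pics/w31.png

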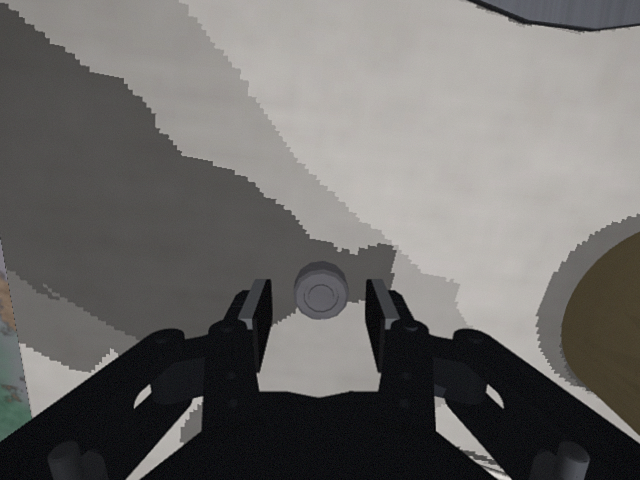

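View pics/s31.png

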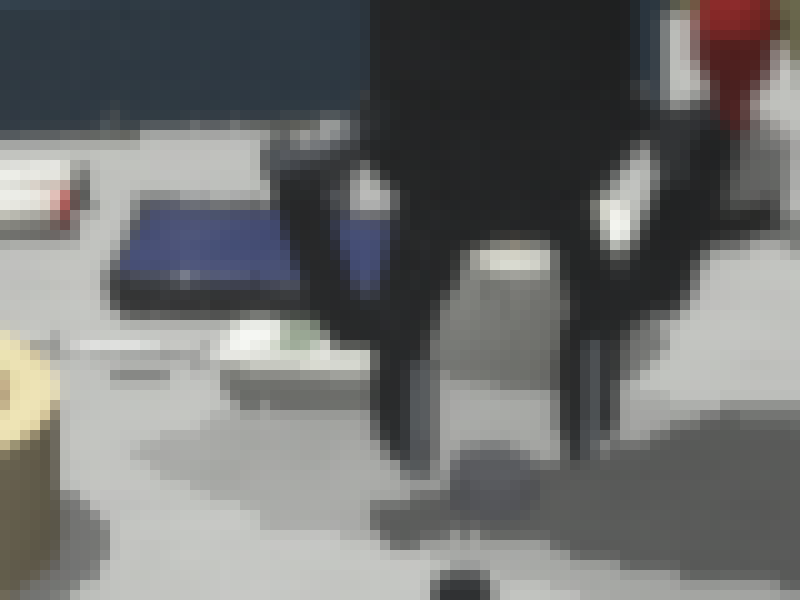

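Run:
```python
from h import *
st=ctrl.get_state(); print(st['tool_pos'],onz('wrist',[(320.5,294)],.014,st))
```

```text
[ 0.45545868 -0.32636106 -0.0049212 ] [[ 0.45499765 -0.32448208  0.014     ]]
```

>>> {"api": "move_arm", "payload": {"rows": "0 0.004 -0.04 0 0 0; 0 0.004 -0.07 0 0 0; 0 0.004 -0.07 0 0 0"}}

```text
clock: 37.75
tool_pos: [0.4545, -0.3257, -0.0146]
ee_rot: [0.638, 0.77, -0.0, -0.0]
contact_force: [0.4, -0.2, -0.3]
opening: 0.0428
```

>>> {"api": "move_arm", "payload": {"rows": "0 0 0 0 0 0; 0 0 0 0 0 0; 0 0 0 0 0 0; 0 0 0 0 0 0", "gripper": -1}}

```text
clock: 38.25
tool_pos: [0.4547, -0.3258, -0.014]
ee_rot: [0.638, 0.77, 0.0, 0.0]
contact_force: [-1.4, 1.5, 5.1]
opening: 0.023
```

>>> {"api": "move_arm", "payload": {"rows": "0 0 0.1 0 0 0; 0 0 0.35 0 0 0; 0 0 0.7 0 0 0; 0 0 0.95 0 0 0; 0 0 0.95 0 0 0; 0 0 0.95 0 0 0"}}

```text
clock: 39.0
tool_pos: [0.4545, -0.3257, 0.0996]
ee_rot: [0.638, 0.77, -0.0, -0.0]
contact_force: [0.6, -0.4, -1.7]
opening: 0.0227
```

```bash
python3 snap.py wrist w32
```

```text
39.0 [ 0.4545 -0.3257  0.0996] yaw [-100.7   -0.  -180. ] [ 0.6 -0.4 -1.7] 0.0227 [-0.62  0.38 -0.1   1.09 -0.    0.76]
```

View pics/w32.png

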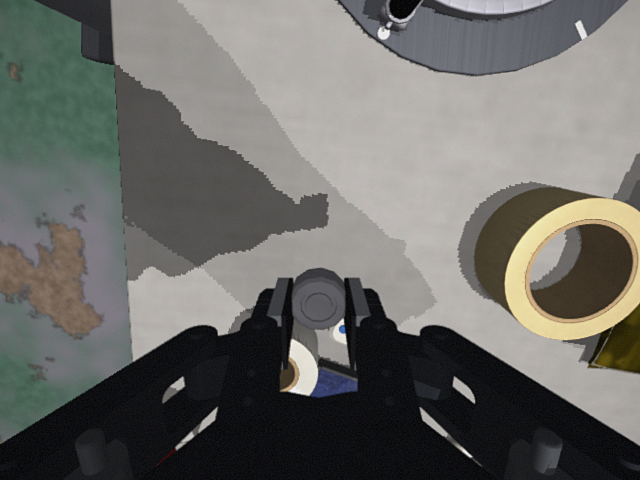

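>>> {"api": "move_arm", "payload": {"rows": "0.1 0.4 0 0 0 0; 0.2 0.8 0 0 0 0; 0.25 1 0 0 0 0; 0.25 1 0 0 0 0"}}

```text
clock: 39.55
tool_pos: [0.4845, -0.2041, 0.0989]
ee_rot: [0.637, 0.771, -0.0, -0.001]
contact_force: [0.5, -0.7, -0.8]
opening: 0.023
```

>>> {"api": "move_arm", "payload": {"rows": "0.1 0.4 0 0 0 0; 0.2 0.8 0 0 0 0; 0.26 1 0 0 0 0; 0.26 1 0 0 0 0"}}

```text
clock: 40.05
tool_pos: [0.5159, -0.0851, 0.0991]
ee_rot: [0.637, 0.771, -0.0, -0.0]
contact_force: [-0.2, 0.0, -1.2]
opening: 0.0229
```

Next move: y +0.0106, down to about TCP z 0.066.

>>> {"api": "move_arm", "payload": {"rows": "0 0.09 0 0 0 0; 0 0.09 0 0 0 0; 0 0.09 -0.1 0 0 0; 0 0.09 -0.2 0 0 0; 0 0.09 -0.27 0 0 0; 0 0.09 -0.27 0 0 0; 0 0.09 -0.27 0 0 0"}}

```text
clock: 40.92
tool_pos: [0.516, -0.075, 0.0674]
ee_rot: [0.638, 0.77, 0.0, 0.0]
contact_force: [-0.1, 0.9, -0.7]
opening: 0.0231
```

```bash
python3 snap.py wrist w33; python3 snap.py side s33 280,190,400,290
```

```text
40.92 [ 0.516  -0.075   0.0674] yaw [-100.7    0.   180. ] [-0.1  0.9 -0.7] 0.0231 [-0.14  0.33 -0.26  0.98 -0.    1.24]
40.98 [ 0.5161 -0.075   0.0676] yaw [-100.7    0.   180. ] [ 0.8  0.6 -0.7] 0.0229 [-0.14  0.33 -0.26  0.98 -0.    1.24]
```

View pics/w33.png

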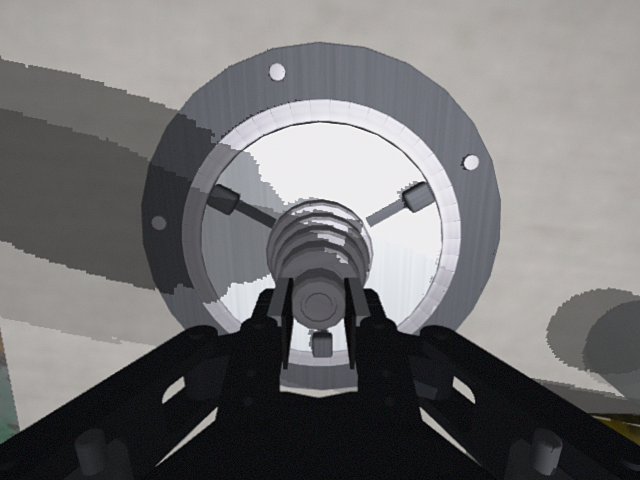

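View pics/s33.png

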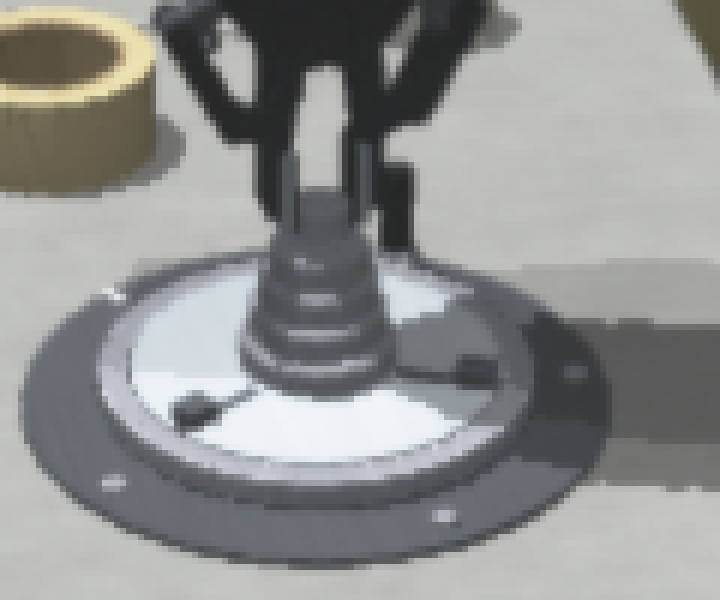

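>>> {"api": "move_arm", "payload": {"rows": "0 0.004 -0.02 0 0 0; 0 0.004 -0.035 0 0 0; 0 0.004 -0.04 0 0 0; 0 0.004 -0.04 0 0 0"}}

```text
clock: 41.52
tool_pos: [0.5159, -0.0745, 0.0624]
ee_rot: [0.638, 0.77, -0.0, -0.0]
contact_force: [-0.6, 0.3, -0.4]
opening: 0.023
```

>>> {"api": "move_arm", "payload": {"rows": "0 0 -0.006 0 0 0; 0 0 -0.008 0 0 0; 0 0 -0.008 0 0 0"}}

```text
clock: 41.9
tool_pos: [0.516, -0.0745, 0.062]
ee_rot: [0.638, 0.77, 0.0, 0.0]
contact_force: [-2.9, 0.2, 7.7]
opening: 0.0233
```

>>> {"api": "move_arm", "payload": {"rows": "0 0 0 0 0 0; 0 0 0 0 0 0; 0 0 0.03 0 0 0; 0 0 0.2 0 0 0; 0 0 0.5 0 0 0; 0 0 0.7 0 0 0; 0 0 0.7 0 0 0; 0 0 0.7 0 0 0", "gripper": 0.2}}

```text
clock: 42.9
tool_pos: [0.5157, -0.0745, 0.1449]
ee_rot: [0.638, 0.77, -0.0, -0.0]
contact_force: [0.1, -0.8, -0.2]
opening: 0.0512
```

```bash
python3 snap.py wrist w34;  python3 snap.py side s34 280,190,400,290
python3 - <<'E'
from h import *
st=ctrl.get_state(); im=cv2.imread('pics/w34.png')
print(foot(im,st))
cv2.imwrite('pics/w34z.png',cv2.resize(im[140:340,200:440],(720,600)))
E
```

```text
42.9 [ 0.5157 -0.0745  0.1449] yaw [-100.7   -0.  -180. ] [ 0.1 -0.8 -0.2] 0.0512 [-0.14  0.28 -0.12  1.17 -0.    1.24]
42.95 [ 0.5154 -0.0744  0.1447] yaw [-1.007e+02 -1.000e-01 -1.800e+02] [-0.1 -0.5 -0.3] 0.0511 [-0.14  0.28 -0.12  1.17 -0.    1.24]
(array([ 0.5158, -0.0738]), 146, 0.00047)
```

View pics/w34z.png

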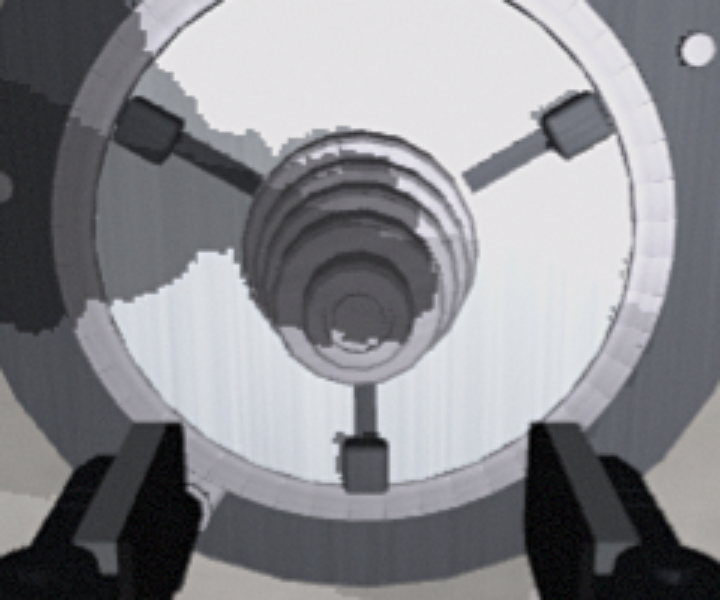

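View pics/s34.png

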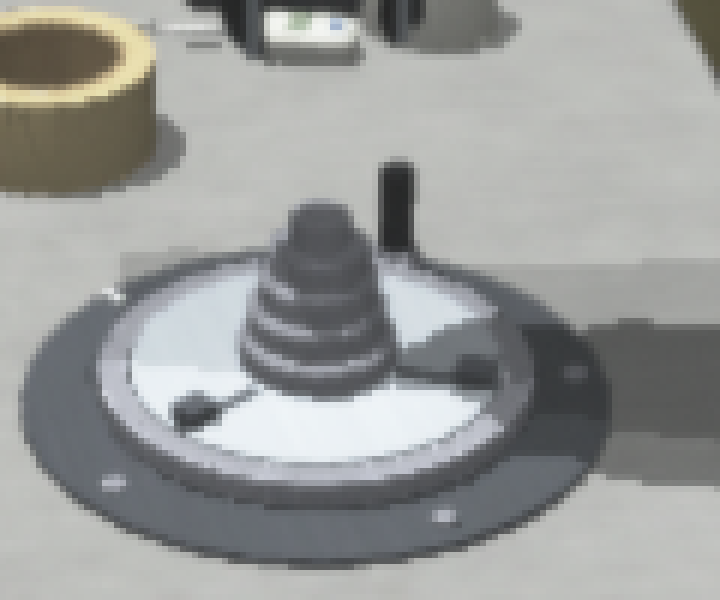

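>>> {"api": "move_arm", "payload": {"rows": "-0.1 -0.25 0 0 0 -0.1; -0.2 -0.5 0 0 0 -0.2; -0.331 -0.796 0 0 0 -0.3; -0.331 -0.796 0 0 0 -0.374; -0.331 -0.796 0 0 0 -0.374; -0.331 -0.796 -0.2 0 0 -0.374; -0.331 -0.796 -0.2 0 0 -0.374; -0.331 -0.796 -0.2 0 0 -0.374"}}

```text
clock: 44.0
tool_pos: [0.4764, -0.1698, 0.1219]
ee_rot: [0.833, 0.553, -0.0, -0.0]
contact_force: [-0.2, 0.1, 0.4]
opening: 0.0514
```

```bash
python3 snap.py wrist w35
python3 - <<'E'
from h import *
st=ctrl.get_state()
print(proj('wrist',[.4756,-.1699,.059],st),proj('wrist',[*st['tool_pos'][:2],.059],st))
E
```

```text
44.0 [ 0.4764 -0.1698  0.1219] yaw [ -67.2   -0.  -180. ] [-0.2  0.1  0.4] 0.0514 [-0.34  0.26 -0.21  1.1   0.    1.63]
[[318.89632445 242.83386353]] [[320.1666494  242.30200563]]
```

View pics/w35.png

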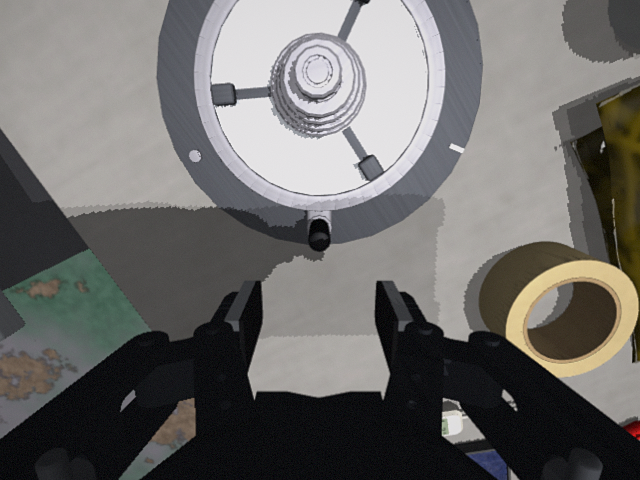

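>>> {"api": "move_arm", "payload": {"rows": "0 0 -0.3 0 0 0; 0 0 -0.6 0 0 0; 0 0 -0.8 0 0 0; 0 0 -0.86 0 0 0; 0 0 -0.86 0 0 0; 0 0 -0.86 0 0 0"}}

```text
clock: 44.8
tool_pos: [0.477, -0.1703, 0.0195]
ee_rot: [0.833, 0.553, 0.001, 0.001]
contact_force: [-0.0, -0.5, -0.0]
opening: 0.0513
```

>>> {"api": "move_arm", "payload": {"rows": "0 0 0 0 0 0; 0 0 0 0 0 0; 0 0 0 0 0 0; 0 0 0 0 0 0", "gripper": -1, "force": 30}}

```text
clock: 45.3
tool_pos: [0.4768, -0.1702, 0.0188]
ee_rot: [0.833, 0.553, 0.0, 0.001]
contact_force: [0.8, -0.6, 7.5]
opening: 0.015
```

Run:
```python
from h import *
st=ctrl.get_state(); p=st['tool_pos'][:2]; c=np.array([.5164,-.0742]); d=p-c; t0=np.degrees(np.arctan2(d[1],d[0])); r=np.hypot(*d); print(p,t0,r)
for n in range(1,13):
    t=t0+n*6.0 if n<12 else -43.0
    q=c+r*np.array([np.cos(np.radians(t)),np.sin(np.radians(t))]); print(n,round(t,1),((q-p)/.12).round(3),round((t-t0)/90,3))
```

```text
[ 0.47675354 -0.17023008] -112.43351011759387 0.10389233649688885
1 -106.4 [ 0.085 -0.03 ] 0.067
2 -100.4 [ 0.174 -0.051] 0.133
3 -94.4 [ 0.263 -0.063] 0.2
4 -88.4 [ 0.354 -0.065] 0.267
5 -82.4 [ 0.444 -0.058] 0.333
6 -76.4 [ 0.533 -0.041] 0.4
7 -70.4 [ 0.62  -0.016] 0.467
8 -64.4 [0.704 0.019] 0.533
9 -58.4 [0.784 0.063] 0.6
10 -52.4 [0.858 0.114] 0.667
11 -46.4 [0.927 0.173] 0.733
12 -43.0 [0.964 0.21 ] 0.771
```

>>> {"api": "move_arm", "payload": {"rows": "0.085 -0.03 0 0 0 0.067; 0.174 -0.051 0 0 0 0.133; 0.263 -0.063 0 0 0 0.2; 0.354 -0.065 0 0 0 0.267; 0.444 -0.058 0 0 0 0.333; 0.533 -0.041 0 0 0 0.4; 0.62 -0.016 0 0 0 0.467; 0.704 0.019 0 0 0 0.533; 0.784 0.063 0 0 0 0.6; 0.784 0.063 0 0 0 0.6; 0.784 0.063 0 0 0 0.6"}}

```text
clock: 46.68
tool_pos: [0.5716, -0.1635, 0.0189]
ee_rot: [0.492, 0.871, -0.0, 0.001]
contact_force: [5.2, -6.6, 1.1]
opening: 0.0146
```

```bash
python3 snap.py wrist w36
```

```text
46.67 [ 0.5716 -0.1635  0.0189] yaw [-1.211e+02  1.000e-01  1.799e+02] [ 5.2 -6.6  1.1] 0.0146 [-0.28  0.51 -0.12  0.94 -0.    0.75]
```

View pics/w36.png

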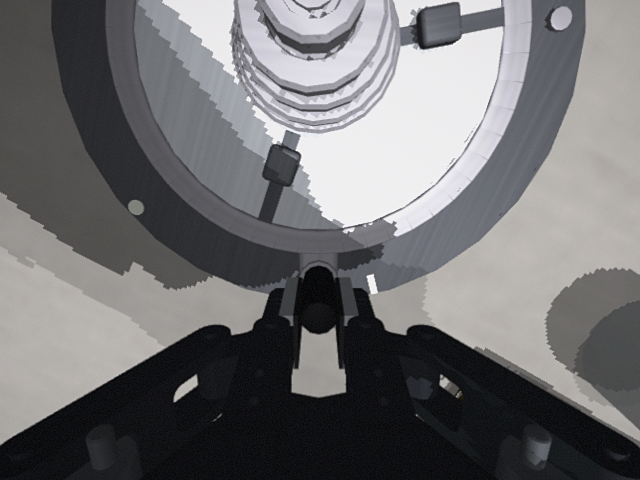

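>>> {"api": "move_arm", "payload": {"rows": "0.037 0.025 0 0 0 0.033; 0.074 0.051 0 0 0 0.067; 0.109 0.08 0 0 0 0.1; 0.143 0.11 0 0 0 0.133; 0.16 0.128 0 0 0 0.15; 0.18 0.147 0 0 0 0.171; 0.18 0.147 0 0 0 0.171; 0.18 0.147 0 0 0 0.171; 0.18 0.147 0 0 0 0.171"}}

```text
clock: 47.85
tool_pos: [0.5928, -0.1466, 0.0189]
ee_rot: [0.371, 0.929, -0.001, 0.001]
contact_force: [3.2, -12.0, 1.9]
opening: 0.0146
```

```bash
python3 snap.py wrist w37
python3 - <<'E'
from h import *
st=ctrl.get_state();d=st['tool_pos'][:2]-[.5164,-.0742];print(np.degrees(np.arctan2(d[1],d[0])))
E
```

```text
47.85 [ 0.5928 -0.1466  0.0189] yaw [-1.364e+02  1.000e-01  1.798e+02] [  3.2 -12.    1.9] 0.0146 [-0.24  0.54 -0.07  0.96 -0.    0.52]
-43.448911899650426
```

View pics/w37.png

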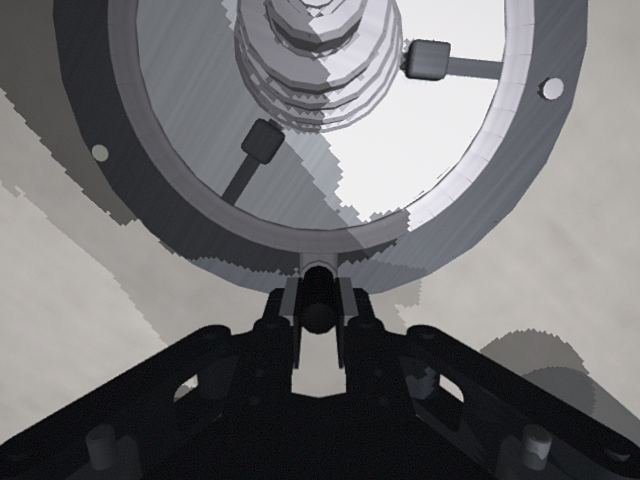

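>>> {"api": "move_arm", "payload": {"rows": "0 0 0 0 0 0; 0 0 0 0 0 0; 0 0 0 0 0 0; 0 0 0.1 0 0 0; 0 0 0.4 0 0 0; 0 0 0.8 0 0 0; 0 0 1 0 0 0; 0 0 1 0 0 0", "gripper": 0.2}}

```text
clock: 48.9
tool_pos: [0.5931, -0.145, 0.1411]
ee_rot: [0.371, 0.929, 0.0, 0.002]
contact_force: [0.6, 0.1, -0.7]
opening: 0.0515
```

```bash
python3 snap.py wrist w38
python3 - <<'E'
from h import *
st=ctrl.get_state(); c=np.array([.5164,-.0742])
im=cv2.imread('pics/w38.png'); print(foot(im,st))
for t in (-43,-44.5,-50): print(t,proj('wrist',[*(c+.104*np.array([np.cos(np.radians(t)),np.sin(np.radians(t))])),.059],st))
E
```

```text
48.9 [ 0.5931 -0.145   0.1411] yaw [-136.5    0.2  179.9] [ 0.6  0.1 -0.7] 0.0515 [-0.24  0.46  0.13  1.23  0.    0.52]
(array([ 0.5135, -0.0723]), 158, 0.00085)
-43 [[318.73491709 237.28371839]]
-44.5 [[315.07393846 237.26765604]]
-50 [[301.67218344 236.42401623]]
```

View pics/w38.png

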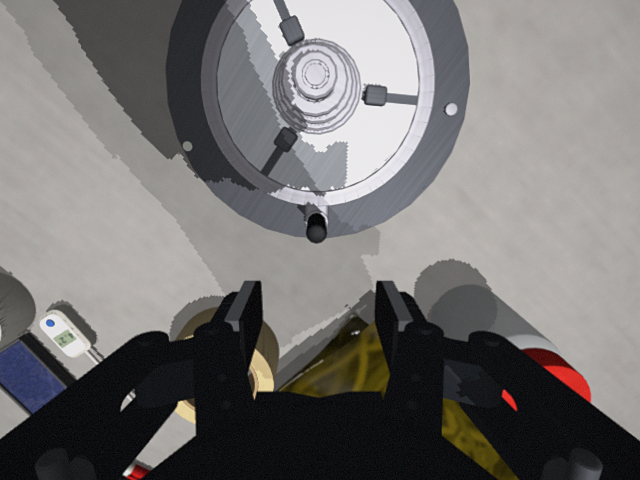

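>>> {"api": "move_arm", "payload": {"rows": "0 -0.4 0.2 0 0 0; -0.2 -0.8 0.4 0 0 0; -0.4 -1 0.5 0 0 0; -0.4 -1 0.5 0 0 0; -0.4 -1 0.5 0 0 0"}}

```text
clock: 49.58
tool_pos: [0.5437, -0.2644, 0.1974]
ee_rot: [0.371, 0.929, 0.0, -0.001]
contact_force: [0.4, 0.8, 0.5]
opening: 0.0514
```

```bash
python3 snap.py top t39; python3 snap.py side s39 240,150,420,290
python3 - <<'E'
from h import *
im=cv2.imread('pics/t39.png'); cv2.imwrite('pics/t39z.png',cv2.resize(im[200:320,270:390],(600,600),interpolation=cv2.INTER_CUBIC))
E
```

```text
49.58 [ 0.5437 -0.2644  0.1974] yaw [-1.365e+02 -1.000e-01 -1.800e+02] [0.4 0.8 0.5] 0.0514 [-0.45  0.44  0.24  1.37  0.    0.31]
49.62 [ 0.5439 -0.264   0.1973] yaw [-1.365e+02 -1.000e-01 -1.800e+02] [ 1.   0.3 -0.5] 0.0516 [-0.45  0.44  0.24  1.37  0.    0.31]
```

View pics/t39z.png

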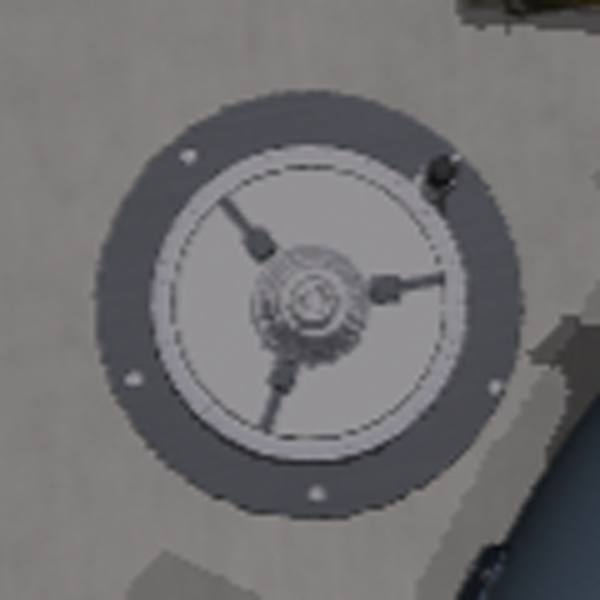

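View pics/s39.png

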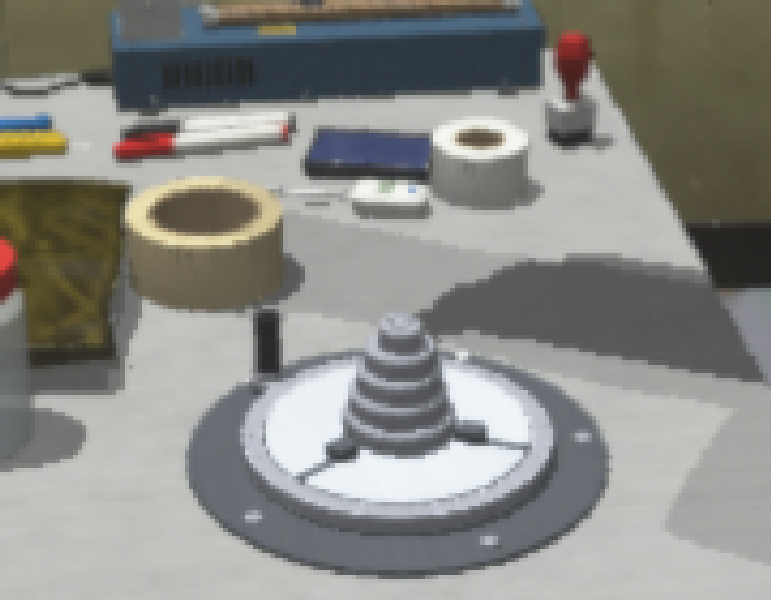

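View pics/t39.png

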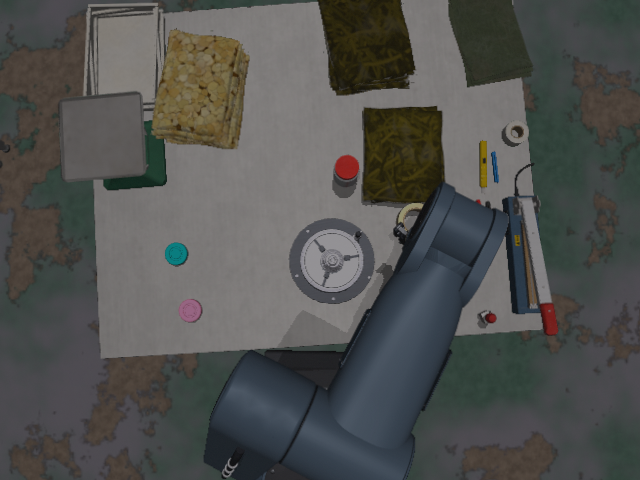

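The pictures show a straight five-disc tower, all three jaws against the bottom disc, the handle on the bar mark, and the rolls and jar where they were. I'm handing the job in.

```bash
python3 -c "
from workcell import ctrl
print(ctrl.sign_off())"
```

```text
the job is handed in; nothing more can be done
None
```

The job is handed in, at about 50 s of the 210 s allowed. I turned the collar back to the open mark and stacked the five weights I found (66, 58, 50, 42 and 26 mm) on the plate. I then turned the collar to the locked mark and moved the arm clear. There was no weight_34 in the views.

**Last checks:**
- **Collar:** The handle stands on the bar mark, about 69° (1.2 rad) from where it started at the open mark. The push against the end stop was felt in both directions.
- **Tower:** It looks straight in the top and side views, with all three jaws round the bottom weight. As I measured each weight when I set it down, every centre was within about 3 mm of the plate's centre. I did not measure the 26 mm weight's final position; I only judged it by eye.
- **Bystanders:** The rolls, the jar and the two coloured look-alikes show no sign of having moved.

**What disagreed:**
- **Fingertips:** They sat about 15 to 30 mm behind the reported TCP, not 22 mm ahead of it as the text says. My first grip on the handle therefore closed on nothing above it. I corrected the heights from the images and the contact forces.
- **Disc edge fits:** Some wrist-camera fits were thrown off by shadows by a few millimetres, so for the stacked weights I used the groove marks on their faces instead.

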